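# Reload the tube labeller's roll carriage

## Task

Reload the tube labeller: pull its roll carriage all the way out by the black handle, lift the bare cardboard cores off the spindles and leave them in the grey tray. Then thread every label roll that is on the bench onto a spindle of its own, wide rolls on the tall spindles and narrow rolls on the short ones, each right down on the plate, and only when all are on push the carriage fully home under the roof. Leave the other things on the bench upright and where they are.

Things in the scene. Friction and masses are not known exactly. Their poses are not given: they have to be found in the camera images.
- labeller: fixed tube labeller, white sides, dark blue roof (underside 120 mm, top 142 mm above the bench). Origin on the bench, in the middle of the row of spindles when the carriage is shut; -x axis points out of its open front, the way the carriage pulls out. Housing from x = -60 (front) to +130 mm, side walls at y = +-180 to 200 mm
- carriage (a joint): roll carriage of the labeller, a sliding aluminium plate (90 x 330 mm, top 18 mm above the bench) with one row of four upright spindles (two tall, two short) and a handle: 0 = pushed home under the roof, 0.16 m = fully pulled out to its stop along the labeller's -x. Stays where it is left; takes about 2 N plus damping of 8 N per m/s to slide; stops are rigid
- handle (a point): top centre of the carriage's black upright handle block (34 mm along the pull direction, 22 mm wide across it, from 16 to 82 mm above the bench), 125 mm in front of the line of the spindles; axes as the labeller's; moves with the carriage
- tall1 (a point): foot (on the carriage plate, 18 mm above the bench) of a tall steel spindle: 19 mm diameter, 74 mm tall, top 14 mm tapers to 8 mm; at y = +127.5 mm of the labeller; axes as the labeller's; moves with the carriage; takes one roll
- tall2 (a point): foot (on the carriage plate, 18 mm above the bench) of a tall steel spindle: 19 mm diameter, 74 mm tall, top 14 mm tapers to 8 mm; at y = +42.5 mm of the labeller; axes as the labeller's; moves with the carriage; takes one roll
- short1 (a point): foot (on the carriage plate, 18 mm above the bench) of a short steel spindle: 19 mm diameter, 42 mm tall, top 14 mm tapers to 8 mm; at y = -42.5 mm of the labeller; axes as the labeller's; moves with the carriage; takes one roll
- short2 (a point): foot (on the carriage plate, 18 mm above the bench) of a short steel spindle: 19 mm diameter, 42 mm tall, top 14 mm tapers to 8 mm; at y = -127.5 mm of the labeller; axes as the labeller's; moves with the carriage; takes one roll
- tray: fixed grey open tray for spent cores, 140 x 140 mm outside, walls 5 mm thick and 60 mm high, floor 5 mm thick; origin at the centre of its underside, sides along its x and y
- wide1: loose label roll, white paper on a brown cardboard core, wide kind: outer diameter 56 mm, bore 26 mm right through, 60 mm tall, 110 to 230 g; stands upright on the bench at the start, its z axis is the roll's axis, origin at the centre of its underside; may be absent (None)
- wide2: loose label roll, white paper on a brown cardboard core, wide kind: outer diameter 56 mm, bore 26 mm right through, 60 mm tall, 110 to 230 g; stands upright on the bench at the start, its z axis is the roll's axis, origin at the centre of its underside; may be absent (None)
- narrow1: loose label roll, white paper on a brown cardboard core, narrow kind: outer diameter 56 mm, bore 26 mm right through, 28 mm tall, 55 to 115 g; stands upright on the bench at the start, its z axis is the roll's axis, origin at the centre of its underside; may be absent (None)
- narrow2: loose label roll, white paper on a brown cardboard core, narrow kind: outer diameter 56 mm, bore 26 mm right through, 28 mm tall, 55 to 115 g; stands upright on the bench at the start, its z axis is the roll's axis, origin at the centre of its underside; may be absent (None)
- long_core: spent roll core, a bare brown cardboard tube: outer diameter 36 mm, bore 26 mm, 60 mm tall, about 30 g; at the start it sits upright on spindle tall2 with the carriage shut; z along the tube, origin at the centre of its underside; may be absent (None)
- short_core: spent roll core, a bare brown cardboard tube: outer diameter 36 mm, bore 26 mm, 28 mm tall, about 20 g; at the start it sits upright on spindle short2 with the carriage shut; z along the tube, origin at the centre of its underside; may be absent (None)
- dishes: bystander, to be left alone: stack of red culture dishes, 92 mm diameter, 75 mm tall; origin at the centre of its underside
- bottle: bystander, to be left alone: clear bottle, 70 mm diameter, 150 mm tall; origin at the centre of its underside
- rack: bystander, to be left alone: blue tube rack with white tubes, 120 x 90 x 62 mm; origin at the centre of its underside
- timer: bystander, to be left alone: white bench timer, 60 x 70 x 24 mm; origin at the centre of its underside
- beaker: bystander, to be left alone: glass beaker, 70 mm diameter, 85 mm tall; origin at the centre of its underside
- marker: bystander, to be left alone: dark marker pen lying flat, 120 mm long, 15 mm thick; origin at the centre of its underside
Not all that is in view belongs to the job. Leave any yellow look-alike of the narrow1 alone.

How it is judged (in metres and radians):
On the way, in this order (a step that is already met when the one before it is completed fails the run):
1. the carriage is pulled all the way out (joint over 0.145 m) (value of joint carriage above 0.145 m), for 0.2 s.
2. every spent core lies in the tray, let go, and every label roll present is down on the plate on a spindle of its own: wide on tall ones, narrow on short ones (x of long_core in the frame of tray between -0.067 and 0.067 m and y of long_core in the frame of tray between -0.067 and 0.067 m and height (world z) of each of long_core, short_core below 0.07 m and linear speed of each of long_core, short_core, wide1, wide2, narrow1, narrow2 below 0.03 m/s and contact force between the fingers and long_core below 0.1 N and x of short_core in the frame of tray between -0.067 and 0.067 m and y of short_core in the frame of tray between -0.067 and 0.067 m and contact force between the fingers and short_core below 0.1 N and ((horizontal distance between wide1 and tall1 below 0.007 m and z of wide1 in the frame of tall1 below 0.005 m) or (horizontal distance between wide1 and tall2 below 0.007 m and z of wide1 in the frame of tall2 below 0.005 m)) and angle between each of wide1, wide2, narrow1, narrow2's own z axis and vertical below 0.12 rad and ((horizontal distance between wide2 and tall1 below 0.007 m and z of wide2 in the frame of tall1 below 0.005 m) or (horizontal distance between wide2 and tall2 below 0.007 m and z of wide2 in the frame of tall2 below 0.005 m)) and ((horizontal distance between narrow1 and short1 below 0.007 m and z of narrow1 in the frame of short1 below 0.005 m) or (horizontal distance between narrow1 and short2 below 0.007 m and z of narrow1 in the frame of short2 below 0.005 m)) and ((horizontal distance between narrow2 and short1 below 0.007 m and z of narrow2 in the frame of short1 below 0.005 m) or (horizontal distance between narrow2 and short2 below 0.007 m and z of narrow2 in the frame of short2 below 0.005 m))), for 0.2 s.
3. the loaded carriage is pushed home (joint under 0.008 m) (value of joint carriage below 0.008 m), for 0.2 s.
At the end, for the whole second after the job is handed in: Cores at rest in the tray, let go. Each wide roll on a tall spindle, each narrow one on a short one: axis within 7 mm, upright within 0.12 rad, underside within 5 mm of the plate, at rest. Carriage within 8 mm of home (all of step 2 and value of joint carriage below 0.008 m); the robot touches nothing.
It fails at once if a bystander is shoved more than 60 mm or knocked over (distance of any of dishes, bottle, rack, timer, beaker, marker from where it was at the start of the episode above 0.06 m or angle between any of dishes, bottle, rack, timer, beaker's own z axis and vertical above 0.6 rad).
Of wide1, wide2, narrow1, narrow2 only 3 to 4 are there at a start; the rules pass over those that are not, and their reading is None.
Of long_core, short_core only 1 to 2 are there at a start; the rules pass over those that are not, and their reading is None.
At some moment in a run one of wide1, wide2, narrow1, narrow2 may be knocked a few centimetres aside while the robot is not near it.
It also fails if it takes over 192 s, if anything falls off the work surface, if the arm or the gripper's body presses on something with over 40 N, if the wrist force passes 120 N, or if a joint passes its speed limit or range.

## Robot

A 6-joint arm with a two-finger parallel gripper is mounted at the origin on the work surface. World frame = base frame: x ahead of the robot, y to its left, z up, the work surface at z = 0. Lengths are in mm, angles in rad, forces in N, time in s.
With the tool pointing down it reaches from about 275 to 725 mm from the base axis. Payload 15.9 kg.
Tool frame: the origin (TCP) lies between the finger pads; the fingertips stand ctrl.tips_ahead ahead of it and the grasp point (between the pads) lies 5 mm behind it (ctrl.tips_ahead is the distance from the TCP to the fingertips, in mm); z points along the fingers, y is the line along which they close (so a half turn about z gives the same grasp; the last joint's range is limited). The gripper opens to 85 mm and grips with 20 to 120 N. Pads are 22 mm wide; open, the fingers measure 114 mm over their backs; the gripper's body (76 mm by 85 mm) begins 54 mm behind the grasp point. The pads swing forward as they close: fully open they stand 13 mm farther back than shut.
Start: joints at [-1.342, 0.213, -0.034, 1.323, 0, 1.571], TCP at [113.399, -486.956, 245.306] pointing down, gripper open.
Joint ranges: [-2.98, 2.98], [-0.74, 1.72], [-1.14, 1.35], [-2.1, 2.04], [-1.57, 1.44], [-3.14, 3.14]. Speed limits (rad/s): [1.89, 1.89, 2.39, 2.57, 3.14, 3.14].

## Interface

Orientations are given as a 3x3 rotation matrix whose columns are the frame's x, y, z axes.
In Python, from station import status, capture, order, finder, ctrl gives the robot as it stands.
- The arm moves only by the tool send_rows, never from a script. Its argument "increments" is a list of rows, each an object of numbers: "jaw": the finger opening in cm, from 0 to 8.54; "tx", "ty", "tz": the shift along the tool's x, y, z in cm; "yaw": the turn about the tool's z in rad. A call has 1 to 10 rows; each row shifts and turns the commanded pose from where the row before left it, along the tool's axes as they then stand; what a row does not reach is not made up. A row lasts 1/10 s, in which the tool goes at most 50 mm and 8.59 degrees, less where a joint would pass 70% of its speed; a pose out of reach is approached as far as the arm can. A call with a gripper value outside its range is refused whole. The fingers move at their own pace and stop on an object; "squeeze" is the grip in N (left out, the last holds). Time passes only in rows, so rows that do not move let the fingers close. It gives the time, the measured TCP pose, the force, the opening and the grip force at its end, in the units of the state.
- status.sense(): the state, without advancing time (a new reading comes with each control period).
- capture(name): name is "scene" or "top"; returns a dict with "pixels" (420x560x3 uint8, red, green, blue), "K" (3x3 intrinsics, pixels), "eye" and "orientation" of the camera in the world. Camera axes: x right, y up, looking along -z (the intrinsics and any distortion apply to the point x, -y, -z); pixel columns grow to the right and rows downward; lengths in mm; the calibration is good to about 2 mm. A picture is of the moment at which its call begins. There is no depth.
- order.hand_in(): hands the job in; it is judged then, once.
Trained networks look in a picture, given as the dict that the camera call returned (one of the last four; its "shot" number tells which), for a name from the list of things; names that differ only in an ending like _2 or _b are one class to them, and where a whole thing is asked for, a point or a joint stands for the part that bears it (a point fixed in the world has none). Each returns a list of dicts, best first, with "p" (0 to 1); they miss things now and then, are a little off and sometimes report something else, mostly with a low value. They report only what shows in the picture. A call takes as long as a camera call. They do not tell look-alikes from the thing itself.
- finder.find_in(picture, thing): "centre" ([x, y, z] in mm, in the coordinates of the camera as it stood for that picture, good to about 4 mm: the middle of the surface that is visible of it).
- finder.masks_of(picture, thing): "region" (420x560 bool, what is visible of it).
The state is a dict: "t": time; "joint_positions": joint angles; "joint_vel": joint speeds; "tau": joint torques, N m; "eef_pos": TCP position; "orientation": TCP orientation; "contact_force": force on the tool from outside, world axes, zero at the start; "moment": the same for the moment, N m; "width": finger opening in mm; "finger_force": force on a finger pad.
Only numpy, scipy, OpenCV 4.12 (cv2) and the standard library are available. Lean on these libraries where they do the work, as an engineer would, in place of code of your own. Each camera call takes 0.05 s, during which the arm holds its last target. There are 200 camera calls.

## Working session

There is one attempt and no reset: what is moved stays moved. The work goes in short steps, Python scripts to look and compute and a tool call to move; the robot and the scene stay as the last step left them, time stands still between calls to the robot, and variables do not carry over. Pictures are saved under pics/ and viewed, at most 14 in all, crops included, and the job is handed in when it is done.

Besides the shell and the picture viewer there is one more tool, called after "Call:" as name([rows], argument=value, ...), one row to a line, values as JSON. send_rows: Moves the arm, as the interface text tells. Its arguments: {"type":"object","properties":{"increments":{"type":"array","items":{"type":"object","properties":{"jaw":{"type":"number"},"tx":{"type":"number"},"ty":{"type":"number"},"tz":{"type":"number"},"yaw":{"type":"number"}}}},"squeeze":{"type":"number"}},"required":["increments"]}

```bash
ls; mkdir -p pics
python3 - <<'E'
from station import status, capture, order, finder, ctrl
import cv2
s=status.sense();print(s); print(ctrl.tips_ahead, [a for a in dir(ctrl) if a[0]!='_'])
for n in("scene","top"):
    p=capture(n); cv2.imwrite(f'pics/{n}0.png',p['pixels'][:,:,::-1]); print(n,p['K'],p['eye'],p['orientation'],p.keys())
E
```

```text
pics
{'t': 0.0, 'joint_positions': array([-1.34199565e+00,  2.13367633e-01, -3.50612395e-02,  1.32350557e+00,
        1.51847599e-05,  1.57078540e+00]), 'joint_vel': array([ 4.28907747e-04,  3.20991556e-04, -6.25389219e-04,  3.38865402e-04,
        1.62720255e-03,  9.04558087e-05]), 'tau': array([-5.86253707e-03, -6.86142325e+01,  4.87124777e+01,  1.72473898e-02,
       -4.51358746e-04, -2.92181562e-05]), 'eef_pos': array([ 113.33457915, -486.64777858,  244.80957275]), 'orientation': array([[ 9.73936637e-01,  2.26820121e-01, -2.43346227e-04],
       [ 2.26820251e-01, -9.73936003e-01,  1.11189800e-03],
       [ 1.51971880e-05, -1.13811405e-03, -9.99999352e-01]]), 'contact_force': array([0.05803055, 0.48504043, 0.33514776]), 'moment': array([ 0.020126  ,  0.00975461, -0.0257809 ]), 'finger_force': 0.0, 'width': 85.44131254644083}
14.0 ['PlanningError', 'tips_ahead']
scene [[515.35714566   0.         280.15864662]
 [  0.         515.35714566 204.47763736]
 [  0.           0.           1.        ]] [1267.39293274  355.37625796 1139.00171255] [[-0.43754152 -0.71126902  0.5501398 ]
 [ 0.89904432 -0.35735628  0.25301345]
 [ 0.01663528  0.60530395  0.79582058]] dict_keys(['pixels', 'K', 'eye', 'orientation', 'shot'])
top [[456.31686836   0.         286.93996194]
 [  0.         456.31686836 209.96358998]
 [  0.           0.           1.        ]] [ 287.11646861   42.65383545 1284.14533732] [[-0.01232479  0.97901502 -0.20341507]
 [-0.99991495 -0.01293458 -0.00166852]
 [-0.00426459  0.20337721  0.97909117]] dict_keys(['pixels', 'K', 'eye', 'orientation', 'shot'])
```

View pics/scene0.png

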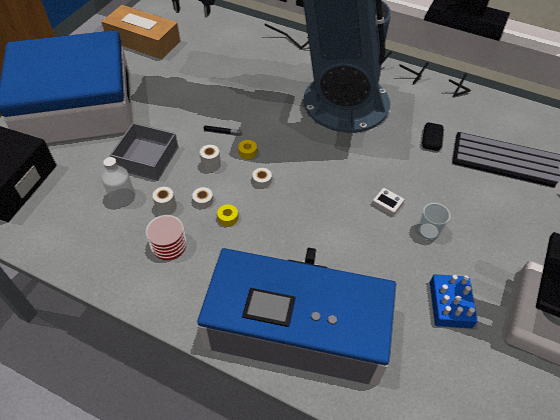

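View pics/top0.png

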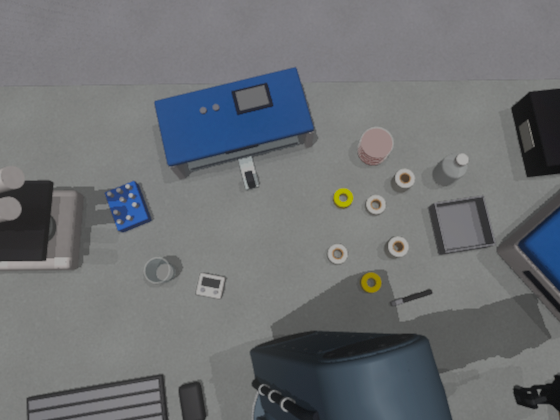

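```bash
cat > h.py <<'E'
from station import status, capture, order, finder, ctrl
import numpy as np, cv2
def w2p(p,P):
    c=(np.atleast_2d(P)-p['eye'])@np.array(p['orientation']); c=c*[1,-1,-1]
    q=c@np.array(p['K']).T; return q[:,:2]/q[:,2:]
def p2w(p,uv,z):
    uv=np.atleast_2d(uv); K=np.array(p['K'])
    d=np.c_[(uv-K[:2,2])/[K[0,0],K[1,1]],np.ones(len(uv))]*[1,-1,-1]
    d=d@np.array(p['orientation']).T; e=np.array(p['eye'])
    return e+d*((z-e[2])/d[:,2])[:,None]
def c2w(p,c): return np.array(p['eye'])+np.array(p['orientation'])@np.array(c)
E
python3 - <<'E'
from h import *
for n in("scene","top"):
    p=capture(n); print(n)
    for t in "labeller handle tray wide1 narrow1 long_core short_core dishes bottle rack timer beaker marker".split():
        for r in finder.find_in(p,t)[:6]:
            if r['p']>.2:
                w=c2w(p,r['centre']); print(t,round(float(r['p']),2),w.round(0),w2p(p,w).round(0)[0])
E
```

```text
scene
labeller 0.94 [825. 194. 141.] [295. 315.]
handle 0.54 [644. 153.  76.] [311. 258.]
tray 0.96 [ 491. -444.   22.] [145. 150.]
wide1 0.76 [ 448. -243.   49.] [211. 157.]
wide1 0.72 [ 639. -274.   49.] [164. 200.]
wide1 0.42 [ 571. -199.   24.] [203. 198.]
narrow1 0.9 [ 568. -196.   27.] [204. 197.]
narrow1 0.9 [ 595. -109.   23.] [227. 216.]
narrow1 0.82 [ 355. -178.   28.] [247. 148.]
narrow1 0.72 [586. 497.  42.] [453. 302.]
narrow1 0.54 [432. -89.  31.] [262. 175.]
narrow1 0.54 [639. 150.  80.] [310. 255.]
dishes 0.6 [ 742. -198.   73.] [165. 234.]
bottle 0.96 [ 670. -398.   88.] [115. 182.]
rack 0.66 [ 569. -198.   27.] [203. 197.]
rack 0.63 [583. 499.  43.] [455. 302.]
timer 0.9 [354. 256.  24.] [386. 201.]
beaker 0.66 [393. 386.  60.] [432. 221.]
marker 0.5 [ 305. -288.   14.] [223. 129.]
top
labeller 0.93 [765. 181. 139.] [235. 123.]
labeller 0.43 [706. 154.  20.] [248. 158.]
handle 0.61 [704. 156.  17.] [248. 159.]
tray 0.84 [ 500. -444.    1.] [459. 226.]
wide1 0.97 [ 436. -252.   64.] [398. 247.]
wide1 0.73 [ 626. -279.   55.] [403. 179.]
wide1 0.61 [708. 158.  17.] [247. 157.]
narrow1 0.62 [425. -94.  29.] [338. 253.]
narrow1 0.55 [ 584. -117.   28.] [344. 197.]
narrow1 0.53 [ 346. -181.   28.] [371. 282.]
dishes 0.77 [ 719. -198.   72.] [373. 146.]
bottle 0.89 [ 641. -396.   97.] [449. 169.]
bottle 0.56 [705. 159.  18.] [247. 158.]
rack 0.57 [563. 488.  40.] [128. 206.]
timer 0.91 [347. 253.  24.] [211. 283.]
beaker 0.85 [383. 405.  41.] [155. 270.]
beaker 0.64 [707. 158.  19.] [247. 158.]
beaker 0.53 [ 301. -288.   14.] [410. 298.]
marker 0.68 [ 305. -286.   14.] [409. 296.]
marker 0.5 [707. 155.  16.] [248. 158.]
marker 0.48 [ 642. -400.  100.] [451. 168.]
```

The scene view shows four white rolls: wide at about (210,157) and (164,197), narrow at (203,197) and (262,177). There are two yellow look-alikes, the tray is at (145,150), and the labeller is shut with its handle at (311,257). The top view agrees. Next I measure them precisely.

```bash
cat >> h.py <<'E'
def ring(p,x,y,z,r=28,rad=45):
    """refine centre of a white roll by its top outline: fit ellipse of bright low-saturation blob near guess"""
    hsv=cv2.cvtColor(np.ascontiguousarray(p['pixels']),cv2.COLOR_RGB2HSV)
    best=None
    u0=w2p(p,[x,y,z])[0]
    # maximise radial edge contrast of circle r at height z + bore edge r=13
    g=cv2.GaussianBlur(p['pixels'],(3,3),0).astype(np.float32)
    w=g[:,:,2]  # blue channel: white vs brown
    a=np.linspace(0,2*np.pi,48,endpoint=False)
    def samp(cx,cy,rr):
        uv=w2p(p,np.c_[cx+rr*np.cos(a),cy+rr*np.sin(a),np.full(48,z)]).astype(np.float32)
        return cv2.remap(w,uv[:,0].reshape(1,-1),uv[:,1].reshape(1,-1),cv2.INTER_LINEAR)[0]
    def score(cx,cy): return np.minimum(samp(cx,cy,r-4)-samp(cx,cy,r+4),60).sum()+np.minimum(samp(cx,cy,22)-samp(cx,cy,11),60).sum()
    S=[(score(cx,cy),cx,cy) for cx in np.arange(x-20,x+21,1.) for cy in np.arange(y-20,y+21,1.)]
    S.sort(reverse=True); t=np.array(S[:6]); return t[:,1:].mean(0).round(1),t[0,0]
def rect(p,m,z):
    c=max(cv2.findContours(m.astype(np.uint8),cv2.RETR_EXTERNAL,cv2.CHAIN_APPROX_NONE)[0],key=cv2.contourArea)[:,0,:]
    w=p2w(p,c,z)[:,:2].astype(np.float32); return cv2.minAreaRect(w),w
E
python3 - <<'E'
from h import *
for n in("top","scene"):
    p=capture(n); print(n)
    hsv=cv2.cvtColor(p['pixels'],cv2.COLOR_RGB2HSV)
    m=finder.masks_of(p,'labeller')[0]['region']
    blue=m&(hsv[:,:,0]>100)&(hsv[:,:,0]<130)&(hsv[:,:,1]>130)
    print('roof',rect(p,blue,142)[0])
    m=finder.masks_of(p,'tray')[0]['region']; print('tray',rect(p,m,60)[0])
    for x,y,z in((438,-250,60),(628,-277,60),(565,-196,28),(427,-92,28)): print(ring(p,x,y,z))
    f=finder.masks_of(p,'handle')
    for r in f[:2]:
        v,u=np.nonzero(r['region']); print('handle',r['p'],u.min(),u.max(),v.min(),v.max())
    m=(p['pixels'].max(2)<45); 
    u0=w2p(p,[640,152,82])[0].astype(int); 
    mm=np.zeros_like(m); mm[u0[1]-25:u0[1]+25,u0[0]-20:u0[0]+20]=1
    v,u=np.nonzero(m&mm); print('dark',u0,u.min(),u.max(),v.min(),v.max())
    cv2.imwrite(f'pics/h_{n}.png',cv2.resize(p['pixels'][u0[1]-50:u0[1]+40,u0[0]-60:u0[0]+60,::-1],None,fx=5,fy=5,interpolation=2))
E
```

```text
top
roof ((784.2653198242188, 184.9326629638672), (188.7296905517578, 394.5248107910156), 13.874096870422363)
tray ((496.976318359375, -426.304931640625), (143.61297607421875, 159.7364501953125), 8.169987678527832)
(array([ 437.5, -253. ]), np.float64(5000.0244140625))
(array([ 627.8, -282.8]), np.float64(4934.05078125))
(array([ 563. , -205.5]), np.float64(4648.640625))
(array([424.2, -92.8]), np.float64(4659.56640625))
handle 0.7 187 298 135 188Traceback (most recent call last):
  File "<stdin>", line 16, in <module>
    return umr_minimum(a, axis, None, out, keepdims, initial, where)
ValueError: zero-size array to reduction operation minimum which has no identity
```

Run:
```python
from h import *
im=[]
for n in("top","scene"):
    p=capture(n); print(n)
    hsv=cv2.cvtColor(p['pixels'],cv2.COLOR_RGB2HSV)
    m=finder.masks_of(p,'labeller')[0]['region']
    blue=m&(hsv[:,:,0]>100)&(hsv[:,:,0]<130)&(hsv[:,:,1]>130)
    print('roof',rect(p,blue,142)[0])
    m=finder.masks_of(p,'tray')[0]['region']; print('tray',rect(p,m,60)[0])
    for x,y,z in((438,-250,60),(628,-277,60),(565,-196,28),(427,-92,28)): print(ring(p,x,y,z))
    a=np.radians(13.9);X=np.array([np.cos(a),np.sin(a)]);Y=np.array([-X[1],X[0]]);O=np.array([784.3,184.9])-35*X
    img=cv2.resize(p['pixels'],None,fx=4,fy=4,interpolation=2)[:,:,::-1].copy()
    def box(x0,x1,y0,y1,z):
        c=[np.r_[O+x*X+y*Y,z] for x,y in((x0,y0),(x1,y0),(x1,y1),(x0,y1))]
        cv2.polylines(img,[((w2p(p,c)+.5)*4-.5).astype(int)],True,(0,255,0),1)
    box(-142,-108,-11,11,82); box(-60,130,-200,200,142)
    u=(w2p(p,np.r_[O-80*X,60])[0]*4).astype(int); im.append(img[u[1]-200:u[1]+250,u[0]-200:u[0]+200])
cv2.imwrite('pics/h1.png',np.hstack(im))
```

```text
top
roof ((784.2890014648438, 184.9385223388672), (188.6807098388672, 394.5248107910156), 13.874096870422363)
tray ((496.35638427734375, -426.63836669921875), (142.375244140625, 159.16656494140625), 8.127358436584473)
(array([ 437.5, -253. ]), np.float64(4997.923828125))
(array([ 627.8, -282.8]), np.float64(4934.1494140625))
(array([ 563. , -205.5]), np.float64(4651.69921875))
(array([424.2, -92.8]), np.float64(4655.7080078125))
scene
roof ((794.4883422851562, 187.7654571533203), (193.76072692871094, 395.5772399902344), 13.842347145080566)
tray ((519.2838745117188, -417.6916198730469), (180.55503845214844, 170.1324005126953), 8.18661880493164)
(array([ 441.2, -251.8]), np.float64(5601.322265625))
(array([ 631.5, -282. ]), np.float64(5653.21484375))
(array([ 565.5, -204. ]), np.float64(5576.373046875))
(array([427.8, -91.2]), np.float64(5489.5732421875))
```

View pics/h1.png

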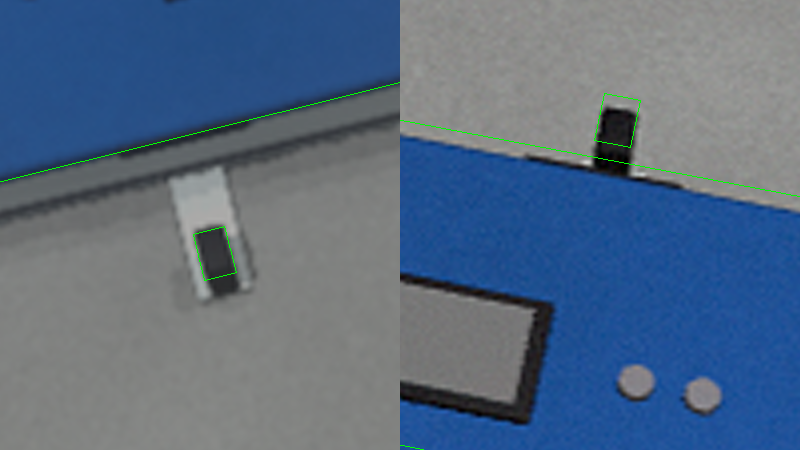

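The top overlay (left) puts the handle box right on the handle, at zoomed (215,253). The scene overlay (right) is about 4 mm off, so I'll average the two cameras. I'm moving above the handle now.

Call:
send_rows([
  {"tx": 3.24,"ty": -2.5,"yaw": -0.013},
  {"tx": 3.24,"ty": -2.5},
  {"tx": 3.24,"ty": -2.5},
  {"tx": 3.24,"ty": -2.5},
  {"tx": 3.24,"ty": -2.5},
  {"tx": 3.24,"ty": -2.5},
  {"tx": 3.24,"ty": -2.5},
  {"tx": 3.24,"ty": -2.5},
  {"tx": 3.24,"ty": -2.5},
  {"tx": 3.24,"ty": -2.5},
])

```text
invalid input at $.increments[0]: expected keys jaw, tx, ty, tz, yaw
```

Call:
send_rows([
  {"tx": 3.24,"ty": -2.5},
  {"tx": 3.24,"ty": -2.5},
  {"tx": 3.24,"ty": -2.5},
  {"tx": 3.24,"ty": -2.5},
  {"tx": 3.24,"ty": -2.5},
  {"tx": 3.24,"ty": -2.5},
  {"tx": 3.24,"ty": -2.5},
  {"tx": 3.24,"ty": -2.5},
  {"tx": 2,"ty": -2.5},
  {"tx": 0,"ty": -2.5},
])

```text
invalid input at $.increments[0]: expected keys jaw, tx, ty, tz, yaw
```

```bash
cat >> h.py <<'E'
def go(x,y,z=None,ang=None):
    """print tool-axis shifts (cm) to reach world target, yaw to bring tool x axis to ang deg (mod 180), yaw applied AFTER shift"""
    s=status.sense(); R=s['orientation']; d=np.array([x,y,s['eef_pos'][2] if z is None else z])-s['eef_pos']
    t=R.T@d/10; a=np.degrees(np.arctan2(R[1,0],R[0,0])); 
    print('pos',s['eef_pos'].round(1),'ang',a.round(1),'t',round(s['t'],1),'w',s['width'].round(1),'shift cm',t.round(2), 'j6',s['joint_positions'][5].round(2), '' if ang is None else ('yaw',round(np.radians((a-ang+90)%180-90),3)))
E
python3 - <<'E'
from h import *
go(631.5,147,150,13.87)
im=[]
s=status.sense();tip=s['eef_pos']+14*s['orientation'][:,2]
for n in("top","scene"):
    p=capture(n); print(n)
    img=cv2.resize(p['pixels'],None,fx=4,fy=4,interpolation=2)[:,:,::-1].copy()
    y=s['orientation'][:,1];x=s['orientation'][:,0]
    c=((w2p(p,[tip+42.7*y-11*x,tip+42.7*y+11*x,tip-42.7*y+11*x,tip-42.7*y-11*x])+.5)*4-.5).astype(int)
    cv2.polylines(img,[c],True,(0,255,0),1)
    u=c.mean(0).astype(int); im.append(img[max(0,u[1]-250):u[1]+250,u[0]-200:u[0]+200])
cv2.imwrite('pics/h2.png',np.hstack(im))
E
```

```text
Traceback (most recent call last):
  File "h.py", line 34, in go
    print('pos',s['eef_pos'].round(1),'ang',a.round(1),'t',round(s['t'],1),'w',s['width'].round(1),'shift cm',t.round(2), 'j6',s['joint_positions'][5].round(2), '' if ang is None else ('yaw',round(np.radians((a-ang+90)%180-90),3)))
                                                                               ^^^^^^^^^^^^^^^^
AttributeError: 'float' object has no attribute 'round'
```

Call:
send_rows([
  {"tx": 3.24,"ty": -2.5,"tz": 0,"yaw": -0.013,"jaw": 8.5},
  {"tx": 3.24,"ty": -2.5,"tz": 0,"yaw": 0,"jaw": 8.5},
  {"tx": 3.24,"ty": -2.5,"tz": 0,"yaw": 0,"jaw": 8.5},
  {"tx": 3.24,"ty": -2.5,"tz": 0,"yaw": 0,"jaw": 8.5},
  {"tx": 3.24,"ty": -2.5,"tz": 0,"yaw": 0,"jaw": 8.5},
  {"tx": 3.24,"ty": -2.5,"tz": 0,"yaw": 0,"jaw": 8.5},
  {"tx": 3.24,"ty": -2.5,"tz": 0,"yaw": 0,"jaw": 8.5},
  {"tx": 3.24,"ty": -2.5,"tz": 0,"yaw": 0,"jaw": 8.5},
  {"tx": 3.24,"ty": -2.5,"tz": 0,"yaw": 0,"jaw": 8.5},
  {"tx": 3.24,"ty": -2.5,"tz": 0,"yaw": 0,"jaw": 8.5},
])

```text
t: 3.0
eef_pos: [369.4, -165.5, 245.5]
orientation: [[0.971, 0.239, 0.001], [0.239, -0.971, -0.0], [0.001, 0.0, -1.0]]
contact_force: [0.3, -0.9, 0.2]
width: 84.9
finger_force: 0.0
```

Call:
send_rows([
  {"tx": 3.24,"ty": -2.5,"tz": 0,"yaw": 0,"jaw": 8.5},
  {"tx": 3.24,"ty": -2.5,"tz": 0,"yaw": 0,"jaw": 8.5},
  {"tx": 3.24,"ty": -2.5,"tz": 0,"yaw": 0,"jaw": 8.5},
  {"tx": 3.24,"ty": -2.5,"tz": 0,"yaw": 0,"jaw": 8.5},
  {"tx": 3.24,"ty": -2.5,"tz": 0,"yaw": 0,"jaw": 8.5},
  {"tx": 3.24,"ty": -2.5,"tz": 0,"yaw": 0,"jaw": 8.5},
  {"tx": 3.24,"ty": -2.5,"tz": 0,"yaw": 0,"jaw": 8.5},
  {"tx": 3.24,"ty": -2.5,"tz": 0,"yaw": 0,"jaw": 8.5},
  {"tx": 2,"ty": -2.5,"tz": 0,"yaw": 0,"jaw": 8.5},
  {"tx": 0,"ty": -2.5,"tz": 0,"yaw": 0,"jaw": 8.5},
])

```text
t: 4.0
eef_pos: [581.1, 144.3, 244.2]
orientation: [[0.971, 0.241, -0.001], [0.241, -0.971, -0.0], [-0.001, 0.0, -1.0]]
contact_force: [0.5, -0.3, 0.3]
width: 84.9
finger_force: 0.0
```

```bash
sed -i "s/s\['width'\].round(1)/round(float(s['width']),1)/" h.py
python3 - <<'E'
from h import *
go(631.5,147,150,13.87)
im=[]
s=status.sense();tip=s['eef_pos']+(14-13)*s['orientation'][:,2]
for n in("top","scene"):
    p=capture(n); print(n)
    img=cv2.resize(p['pixels'],None,fx=4,fy=4,interpolation=2)[:,:,::-1].copy()
    y=s['orientation'][:,1];x=s['orientation'][:,0]
    c=((w2p(p,[tip+42.7*y-11*x,tip+42.7*y+11*x,tip-42.7*y+11*x,tip-42.7*y-11*x])+.5)*4-.5).astype(int)
    cv2.polylines(img,[c],True,(0,255,0),1)
    u=c.mean(0).astype(int); im.append(img[max(0,u[1]-250):,u[0]-200:u[0]+200][:500])
cv2.imwrite('pics/h2.png',np.hstack(im))
E
```

```text
pos [581.1 144.3 244.2] ang 13.9 t 4.0 w 84.9 shift cm [4.96 0.95 9.41] j6 3.14 ('yaw', np.float64(0.001))
top
scene
```

View pics/h2.png

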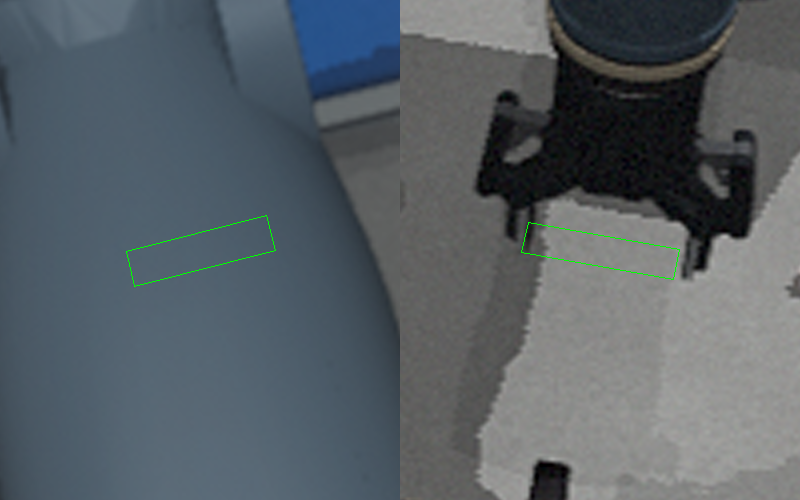

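Run:
```python
from h import *
s=status.sense();print(s['joint_positions'].round(3),s['t'])
```

```text
[2.450e-01 4.220e-01 2.530e-01 1.402e+00 1.000e-03 3.140e+00] 4.1
```

Call:
send_rows([
  {"tx": 0,"ty": 0,"tz": 0,"yaw": -0.149,"jaw": 6},
  {"tx": 0,"ty": 0,"tz": 0,"yaw": -0.149,"jaw": 6},
  {"tx": 0,"ty": 0,"tz": 0,"yaw": -0.149,"jaw": 6},
  {"tx": 0,"ty": 0,"tz": 0,"yaw": -0.149,"jaw": 6},
  {"tx": 0,"ty": 0,"tz": 0,"yaw": -0.149,"jaw": 6},
  {"tx": 0,"ty": 0,"tz": 0,"yaw": -0.149,"jaw": 6},
  {"tx": 0,"ty": 0,"tz": 0,"yaw": -0.149,"jaw": 6},
  {"tx": 0,"ty": 0,"tz": 0,"yaw": -0.149,"jaw": 6},
  {"tx": 0,"ty": 0,"tz": 0,"yaw": -0.149,"jaw": 6},
  {"tx": 0,"ty": 0,"tz": 0,"yaw": -0.149,"jaw": 6},
])

```text
t: 5.1
eef_pos: [579.7, 142.0, 245.4]
orientation: [[-0.165, 0.986, 0.0], [0.986, 0.165, -0.0], [-0.0, 0.0, -1.0]]
contact_force: [-0.3, -0.2, 0.3]
width: 60.0
finger_force: 0.0
```

Call:
send_rows([
  {"tx": 0,"ty": 0,"tz": 0,"yaw": -0.149,"jaw": 6},
  {"tx": 0,"ty": 0,"tz": 0,"yaw": -0.149,"jaw": 6},
  {"tx": 0,"ty": 0,"tz": 0,"yaw": -0.149,"jaw": 6},
  {"tx": 0,"ty": 0,"tz": 0,"yaw": -0.149,"jaw": 6},
  {"tx": 0,"ty": 0,"tz": 0,"yaw": -0.149,"jaw": 6},
  {"tx": 0,"ty": 0,"tz": 0,"yaw": -0.149,"jaw": 6},
  {"tx": 0,"ty": 0,"tz": 0,"yaw": -0.149,"jaw": 6},
  {"tx": 0,"ty": 0,"tz": 0,"yaw": -0.149,"jaw": 6},
  {"tx": 0,"ty": 0,"tz": 0,"yaw": -0.149,"jaw": 6},
  {"tx": 0,"ty": 0,"tz": 0,"yaw": -0.149,"jaw": 6},
])

```text
t: 6.1
eef_pos: [579.7, 142.0, 245.4]
orientation: [[-0.996, -0.085, 0.0], [-0.085, 0.996, -0.0], [-0.0, -0.0, -1.0]]
contact_force: [-0.0, -0.4, -0.6]
width: 59.6
finger_force: 0.0
```

Call:
send_rows([
  {"tx": 0,"ty": 0,"tz": 0,"yaw": -0.149,"jaw": 6},
  {"tx": 0,"ty": 0,"tz": 0,"yaw": -0.012,"jaw": 6},
  {"tx": 0,"ty": 0,"tz": 0,"yaw": 0,"jaw": 6},
])

```text
t: 6.4
eef_pos: [579.7, 142.2, 245.4]
orientation: [[-0.972, -0.235, 0.0], [-0.235, 0.972, -0.0], [-0.0, -0.0, -1.0]]
contact_force: [-0.5, -0.2, -0.6]
width: 59.8
finger_force: 0.0
```

Run:
```python
from h import *
go(631.5,147,66,13.87)
```

```text
pos [579.7 142.2 245.4] ang -166.4 t 6.4 w 59.8 shift cm [-5.14 -0.75 17.94] j6 0.0 ('yaw', np.float64(-0.005))
```

Call:
send_rows([
  {"tx": -2.6,"ty": -0.4,"tz": 2,"yaw": -0.005,"jaw": 6},
  {"tx": -2.5,"ty": -0.35,"tz": 3,"yaw": 0,"jaw": 6},
  {"tx": 0,"ty": 0,"tz": 4,"yaw": 0,"jaw": 6},
  {"tx": 0,"ty": 0,"tz": 4,"yaw": 0,"jaw": 6},
  {"tx": 0,"ty": 0,"tz": 3,"yaw": 0,"jaw": 6},
  {"tx": 0,"ty": 0,"tz": 2,"yaw": 0,"jaw": 6},
  {"tx": 0,"ty": 0,"tz": 0,"yaw": 0,"jaw": 6},
])

```text
t: 7.1
eef_pos: [629.2, 147.0, 62.4]
orientation: [[-0.971, -0.24, -0.005], [-0.24, 0.971, -0.001], [0.005, 0.0, -1.0]]
contact_force: [-0.6, -0.1, 0.3]
width: 59.9
finger_force: 0.0
```

Call:
send_rows([
  {"tx": 0,"ty": 0,"tz": 0,"yaw": 0,"jaw": 1},
  {"tx": 0,"ty": 0,"tz": 0,"yaw": 0,"jaw": 1},
  {"tx": 0,"ty": 0,"tz": 0,"yaw": 0,"jaw": 1},
  {"tx": 0,"ty": 0,"tz": 0,"yaw": 0,"jaw": 1},
  {"tx": 0,"ty": 0,"tz": 0,"yaw": 0,"jaw": 1},
  {"tx": 0,"ty": 0,"tz": 0,"yaw": 0,"jaw": 1},
  {"tx": 0,"ty": 0,"tz": 0,"yaw": 0,"jaw": 1},
], squeeze=40)

```text
t: 7.8
eef_pos: [632.0, 147.8, 67.0]
orientation: [[-0.97, -0.243, 0.003], [-0.243, 0.97, 0.001], [-0.003, -0.0, -1.0]]
contact_force: [-1.5, -0.9, 6.2]
width: 21.3
finger_force: 39.5
```

Call:
send_rows([
  {"tx": 1,"ty": 0,"tz": 0,"yaw": 0,"jaw": 1},
  {"tx": 2,"ty": 0,"tz": 0,"yaw": 0,"jaw": 1},
  {"tx": 2,"ty": 0,"tz": 0,"yaw": 0,"jaw": 1},
  {"tx": 2,"ty": 0,"tz": 0,"yaw": 0,"jaw": 1},
  {"tx": 2,"ty": 0,"tz": 0,"yaw": 0,"jaw": 1},
  {"tx": 2,"ty": 0,"tz": 0,"yaw": 0,"jaw": 1},
  {"tx": 2,"ty": 0,"tz": 0,"yaw": 0,"jaw": 1},
  {"tx": 1.5,"ty": 0,"tz": 0,"yaw": 0,"jaw": 1},
  {"tx": 1,"ty": 0,"tz": 0,"yaw": 0,"jaw": 1},
  {"tx": 0.5,"ty": 0,"tz": 0,"yaw": 0,"jaw": 1},
])

```text
t: 8.8
eef_pos: [476.5, 109.2, 67.0]
orientation: [[-0.97, -0.243, 0.003], [-0.243, 0.97, 0.002], [-0.004, 0.001, -1.0]]
contact_force: [11.2, 7.7, 1.8]
width: 21.5
finger_force: 40.7
```

Call:
send_rows([
  {"tx": 0.1,"ty": 0,"tz": 0,"yaw": 0,"jaw": 1},
  {"tx": 0.1,"ty": 0,"tz": 0,"yaw": 0,"jaw": 1},
  {"tx": 0,"ty": 0,"tz": 0,"yaw": 0,"jaw": 1},
])

```text
t: 9.1
eef_pos: [476.6, 109.3, 67.0]
orientation: [[-0.97, -0.243, 0.006], [-0.243, 0.97, 0.002], [-0.006, 0.001, -1.0]]
contact_force: [10.9, 7.5, -2.9]
width: 21.2
finger_force: 43.0
```

Call:
send_rows([
  {"tx": -0.2,"ty": 0,"tz": 0,"yaw": 0,"jaw": 6},
  {"tx": 0,"ty": 0,"tz": 0,"yaw": 0,"jaw": 6},
  {"tx": 0,"ty": 0,"tz": -1,"yaw": 0,"jaw": 6},
  {"tx": 0,"ty": 0,"tz": -4,"yaw": 0,"jaw": 6},
  {"tx": 0,"ty": -1,"tz": -4,"yaw": 0,"jaw": 6},
  {"tx": 0,"ty": -4,"tz": -4,"yaw": 0,"jaw": 6},
  {"tx": 0,"ty": -4,"tz": -3,"yaw": 0,"jaw": 6},
  {"tx": 0,"ty": -4,"tz": 0,"yaw": 0,"jaw": 6},
  {"tx": 0,"ty": -4,"tz": 0,"yaw": 0,"jaw": 6},
  {"tx": 0,"ty": -4,"tz": 0,"yaw": 0,"jaw": 6},
])

```text
t: 10.1
eef_pos: [525.9, -92.2, 221.9]
orientation: [[-0.97, -0.244, 0.001], [-0.244, 0.97, -0.0], [-0.001, -0.0, -1.0]]
contact_force: [1.4, 1.1, -0.4]
width: 60.2
finger_force: 0.0
```

Run:
```python
from h import *
im=[]
a=np.radians(13.9);X=np.array([np.cos(a),np.sin(a)]);Y=np.array([-X[1],X[0]])
O=np.array([477.2,108.7])+125*X   # spindle row centre, out
print('O',O)
for n in("top","scene"):
    p=capture(n)
    img=cv2.resize(p['pixels'],None,fx=4,fy=4,interpolation=2)[:,:,::-1].copy()
    th=np.linspace(0,6.3,40)
    for y,z,r in((127.5,92,4),(42.5,78,18),(42.5,92,4),(-42.5,60,4),(-127.5,60,4),(-127.5,46,18)):
        c=O+y*Y; P=np.c_[c[0]+r*np.cos(th),c[1]+r*np.sin(th),np.full(40,z)]
        cv2.polylines(img,[((w2p(p,P)+.5)*4-.5).astype(int)],True,(0,255,0),1)
    u=(w2p(p,np.r_[O,60])[0]*4).astype(int); im.append(img[u[1]-300:u[1]+300,u[0]-330:u[0]+330])
    for t in('wide1','narrow1','long_core','short_core','handle'):
        for r in finder.find_in(p,t)[:6]:
            if r['p']>.25: print(n,t,round(float(r['p']),2),c2w(p,r['centre']).round(0))
cv2.imwrite('pics/s1.png',cv2.resize(np.hstack(im),(800,364),interpolation=cv2.INTER_AREA))
```

```text
O [598.5395602  138.72850531]
top long_core 0.54 [586. 182.  68.]
top handle 0.62 [592. 127.  15.]
scene wide1 0.82 [ 636. -273.   51.]
scene wide1 0.81 [ 451. -243.   48.]
scene narrow1 0.86 [ 594. -109.   24.]
scene narrow1 0.72 [ 571. -197.   24.]
scene narrow1 0.64 [430. -90.  30.]
scene narrow1 0.56 [ 743. -195.   74.]
scene narrow1 0.53 [ 359. -182.   29.]
scene long_core 0.6 [602. 185.  56.]
scene handle 0.95 [586. 124.  13.]
scene handle 0.67 [ 670. -396.   88.]
```

View pics/s1.png

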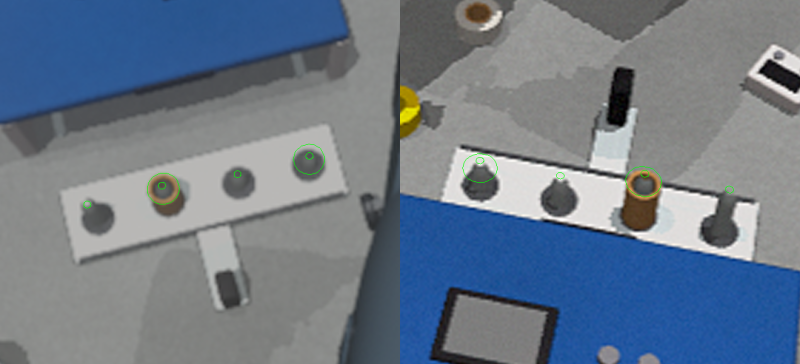

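The overlay matches the spindles in both views. Only tall2 carries a core, at crop (163,188) in the top view, and short2 is empty, so there is no short core. I'm rotating so the jaws close along the labeller's x axis, then fetching the core.

Call:
send_rows([
  {"tx": 0,"ty": 2,"tz": 0,"yaw": 0.149,"jaw": 6},
  {"tx": 0,"ty": 0,"tz": 0,"yaw": 0.149,"jaw": 6},
  {"tx": 0,"ty": 0,"tz": 0,"yaw": 0.149,"jaw": 6},
  {"tx": 0,"ty": 0,"tz": 0,"yaw": 0.149,"jaw": 6},
  {"tx": 0,"ty": 0,"tz": 0,"yaw": 0.149,"jaw": 6},
  {"tx": 0,"ty": 0,"tz": 0,"yaw": 0.149,"jaw": 6},
  {"tx": 0,"ty": 0,"tz": 0,"yaw": 0.149,"jaw": 6},
  {"tx": 0,"ty": 0,"tz": 0,"yaw": 0.149,"jaw": 6},
  {"tx": 0,"ty": 0,"tz": 0,"yaw": 0.149,"jaw": 6},
  {"tx": 0,"ty": 0,"tz": 0,"yaw": 0.149,"jaw": 6},
])

```text
t: 11.7
eef_pos: [521.0, -70.8, 220.7]
orientation: [[-0.316, 0.949, -0.0], [0.949, 0.316, 0.0], [0.0, -0.0, -1.0]]
contact_force: [0.1, 0.5, 0.9]
width: 59.7
finger_force: 0.0
```

Call:
send_rows([
  {"tx": 0,"ty": 0,"tz": 0,"yaw": 0.078,"jaw": 6},
  {"tx": 0,"ty": 0,"tz": 0,"yaw": 0,"jaw": 6},
])

```text
t: 11.9
eef_pos: [521.0, -70.9, 220.7]
orientation: [[-0.246, 0.969, 0.0], [0.969, 0.246, 0.0], [-0.0, 0.0, -1.0]]
contact_force: [-0.6, 0.3, 0.1]
width: 60.0
finger_force: 0.0
```

Run:
```python
from h import *
go(588.3,180,60,103.9)
```

```text
pos [521.  -70.9 220.7] ang 104.2 t 11.9 w 60.0 shift cm [22.67 12.68 16.07] j6 1.19 ('yaw', np.float64(0.006))
```

Call:
send_rows([
  {"tx": 3.77,"ty": 2.11,"tz": 0,"yaw": 0.006,"jaw": 6},
  {"tx": 3.78,"ty": 2.11,"tz": 0,"yaw": 0,"jaw": 6},
  {"tx": 3.78,"ty": 2.11,"tz": 0,"yaw": 0,"jaw": 6},
  {"tx": 3.78,"ty": 2.11,"tz": 0,"yaw": 0,"jaw": 6},
  {"tx": 3.78,"ty": 2.12,"tz": 0,"yaw": 0,"jaw": 6},
  {"tx": 3.78,"ty": 2.12,"tz": 2,"yaw": 0,"jaw": 6},
  {"tx": 0,"ty": 0,"tz": 3,"yaw": 0,"jaw": 6},
  {"tx": 0,"ty": 0,"tz": 3,"yaw": 0,"jaw": 6},
  {"tx": 0,"ty": 0,"tz": 0,"yaw": 0,"jaw": 6},
])

```text
t: 12.8
eef_pos: [587.1, 179.4, 136.9]
orientation: [[-0.244, 0.97, -0.006], [0.97, 0.244, -0.002], [-0.0, -0.006, -1.0]]
contact_force: [0.1, -0.7, 1.5]
width: 59.7
finger_force: 0.0
```

Run:
```python
from h import *
go(588.3,180,60,103.9)
```

```text
pos [587.1 179.4 136.9] ang 104.1 t 12.8 w 59.7 shift cm [0.03 0.18 7.69] j6 1.62 ('yaw', np.float64(0.004))
```

Call:
send_rows([
  {"tx": 0,"ty": 0,"tz": 3,"yaw": 0,"jaw": 6},
  {"tx": 0,"ty": 0,"tz": 3,"yaw": 0,"jaw": 6},
  {"tx": 0,"ty": 0,"tz": 2,"yaw": 0,"jaw": 6},
  {"tx": 0,"ty": 0,"tz": 0,"yaw": 0,"jaw": 6},
  {"tx": 0,"ty": 0,"tz": 0,"yaw": 0,"jaw": 3},
  {"tx": 0,"ty": 0,"tz": 0,"yaw": 0,"jaw": 3},
  {"tx": 0,"ty": 0,"tz": 0,"yaw": 0,"jaw": 3},
  {"tx": 0,"ty": 0,"tz": 0,"yaw": 0,"jaw": 3},
  {"tx": 0,"ty": 0,"tz": 0,"yaw": 0,"jaw": 3},
], squeeze=20)

```text
t: 13.7
eef_pos: [590.5, 179.7, 62.8]
orientation: [[-0.241, 0.971, 0.003], [0.971, 0.241, 0.001], [0.0, 0.003, -1.0]]
contact_force: [-1.4, -1.2, 8.4]
width: 36.2
finger_force: 19.8
```

Call:
send_rows([
  {"tx": 0,"ty": 0,"tz": -1.5,"yaw": 0,"jaw": 3},
  {"tx": 0,"ty": 0,"tz": -2,"yaw": 0,"jaw": 3},
  {"tx": 0,"ty": 0,"tz": -2,"yaw": 0,"jaw": 3},
  {"tx": 0,"ty": 0,"tz": -2,"yaw": 0,"jaw": 3},
  {"tx": 0,"ty": 0,"tz": -2,"yaw": 0,"jaw": 3},
  {"tx": 0,"ty": 0,"tz": -2,"yaw": 0,"jaw": 3},
  {"tx": 0,"ty": 0,"tz": -1,"yaw": 0,"jaw": 3},
  {"tx": 0,"ty": 0,"tz": 0,"yaw": 0,"jaw": 3},
])

```text
t: 14.5
eef_pos: [590.2, 179.7, 187.6]
orientation: [[-0.241, 0.971, 0.003], [0.971, 0.241, 0.001], [0.0, 0.003, -1.0]]
contact_force: [-0.7, 0.3, -0.4]
width: 36.1
finger_force: 20.2
```

Run:
```python
from h import *
go(500,-434,51,103.9)
```

```text
pos [590.2 179.7 187.6] ang 103.9 t 14.5 w 36.1 shift cm [-57.4  -23.57  13.58] j6 1.62 ('yaw', np.float64(0.001))
```

Call:
send_rows([
  {"tx": -3,"ty": -1.23,"tz": 0,"yaw": 0,"jaw": 3},
  {"tx": -3.9,"ty": -1.6,"tz": 0,"yaw": 0,"jaw": 3},
  {"tx": -3.9,"ty": -1.6,"tz": 0,"yaw": 0,"jaw": 3},
  {"tx": -3.9,"ty": -1.6,"tz": 0,"yaw": 0,"jaw": 3},
  {"tx": -3.9,"ty": -1.6,"tz": 0,"yaw": 0,"jaw": 3},
  {"tx": -3.9,"ty": -1.6,"tz": 0,"yaw": 0,"jaw": 3},
  {"tx": -3.9,"ty": -1.6,"tz": 0,"yaw": 0,"jaw": 3},
  {"tx": -3.9,"ty": -1.6,"tz": 0,"yaw": 0,"jaw": 3},
  {"tx": -3.9,"ty": -1.6,"tz": 0,"yaw": 0,"jaw": 3},
  {"tx": -3.9,"ty": -1.6,"tz": 0,"yaw": 0,"jaw": 3},
])

```text
t: 15.5
eef_pos: [528.4, -229.5, 184.9]
orientation: [[-0.241, 0.971, -0.001], [0.971, 0.241, 0.0], [0.001, -0.001, -1.0]]
contact_force: [1.0, -0.3, 0.1]
width: 35.9
finger_force: 20.2
```

Call:
send_rows([
  {"tx": -3.9,"ty": -1.6,"tz": 0,"yaw": 0,"jaw": 3},
  {"tx": -3.9,"ty": -1.6,"tz": 0,"yaw": 0,"jaw": 3},
  {"tx": -3.9,"ty": -1.6,"tz": 0,"yaw": 0,"jaw": 3},
  {"tx": -3.9,"ty": -1.6,"tz": 0,"yaw": 0,"jaw": 3},
  {"tx": -2.8,"ty": -1.2,"tz": 0,"yaw": 0,"jaw": 3},
  {"tx": 0,"ty": 0,"tz": 0,"yaw": 0,"jaw": 3},
])

```text
t: 16.1
eef_pos: [498.2, -428.1, 183.9]
orientation: [[-0.237, 0.971, -0.001], [0.971, 0.237, 0.0], [0.001, -0.001, -1.0]]
contact_force: [-0.2, -0.5, -0.7]
width: 36.1
finger_force: 20.2
```

Run:
```python
from h import *
go(500,-434,53,103.9)
im=[]
a=np.radians(8.1);X=np.array([np.cos(a),np.sin(a)]);Y=np.array([-X[1],X[0]]);O=np.array([498,-434])
for n in("top","scene"):
    p=capture(n)
    img=cv2.resize(p['pixels'],None,fx=4,fy=4,interpolation=2)[:,:,::-1].copy()
    c=[np.r_[O+70*(i*X+j*Y),60] for i,j in((1,1),(1,-1),(-1,-1),(-1,1))]
    cv2.polylines(img,[((w2p(p,c)+.5)*4-.5).astype(int)],True,(0,255,0),1)
    u=(w2p(p,np.r_[O,60])[0]*4).astype(int); im.append(img[max(0,u[1]-200):,max(0,u[0]-200):u[0]+200][:400])
cv2.imwrite('pics/t1.png',np.hstack(im))
```

```text
pos [ 498.2 -428.1  183.9] ang 103.7 t 16.1 w 36.1 shift cm [-0.63  0.05 13.09] j6 0.62 ('yaw', np.float64(-0.003))
```

View pics/t1.png

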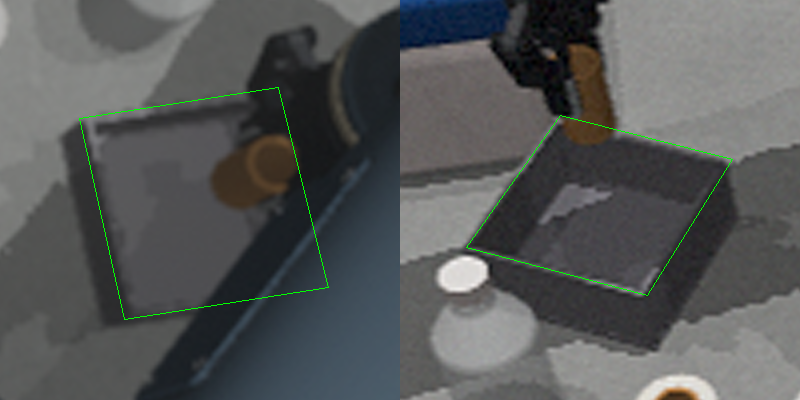

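The tray outline fits in both views and the core hangs in the gripper above it. I'm lowering it and letting go.

Call:
send_rows([
  {"tx": -0.6,"ty": 0,"tz": 3,"yaw": 0,"jaw": 3},
  {"tx": 0,"ty": 0,"tz": 3.5,"yaw": 0,"jaw": 3},
  {"tx": 0,"ty": 0,"tz": 3.5,"yaw": 0,"jaw": 3},
  {"tx": 0,"ty": 0,"tz": 2,"yaw": 0,"jaw": 3},
  {"tx": 0,"ty": 0,"tz": 1,"yaw": 0,"jaw": 3},
  {"tx": 0,"ty": 0,"tz": 0,"yaw": 0,"jaw": 3},
  {"tx": 0,"ty": 0,"tz": 0,"yaw": 0,"jaw": 4.5},
  {"tx": 0,"ty": 0,"tz": 0,"yaw": 0,"jaw": 5.5},
  {"tx": 0,"ty": 0,"tz": 0,"yaw": 0,"jaw": 5.5},
])

```text
t: 17.1
eef_pos: [501.8, -431.0, 56.9]
orientation: [[-0.241, 0.971, 0.001], [0.971, 0.241, -0.001], [-0.001, 0.001, -1.0]]
contact_force: [0.6, 0.4, 0.3]
width: 55.2
finger_force: 0.0
```

Call:
send_rows([
  {"tx": 0,"ty": 0,"tz": -2,"yaw": 0,"jaw": 5.5},
  {"tx": 0,"ty": 0,"tz": -4,"yaw": 0,"jaw": 5.5},
  {"tx": 0,"ty": 0,"tz": -4,"yaw": 0,"jaw": 6},
  {"tx": 0,"ty": 0,"tz": -2,"yaw": 0,"jaw": 8.5},
  {"tx": 3.5,"ty": -3,"tz": 0,"yaw": 0,"jaw": 8.5},
  {"tx": 3.5,"ty": -3,"tz": 0,"yaw": 0,"jaw": 8.5},
  {"tx": 3.5,"ty": 0,"tz": 0,"yaw": 0,"jaw": 8.5},
  {"tx": 3.5,"ty": 0,"tz": 0,"yaw": 0,"jaw": 8.5},
  {"tx": 0,"ty": 0,"tz": 0,"yaw": 0,"jaw": 8.5},
])

```text
t: 18.0
eef_pos: [408.3, -306.4, 176.7]
orientation: [[-0.242, 0.97, 0.001], [0.97, 0.242, 0.0], [-0.0, 0.001, -1.0]]
contact_force: [1.9, -0.2, 0.7]
width: 84.8
finger_force: 0.0
```

```bash
cat >> h.py <<'E'
def rolls(pts):
    for n in("top","scene"):
        p=capture(n)
        for x,y,z in pts: print(n,*ring(p,x,y,z))
E
python3 - <<'E'
from h import *
rolls(((439.3,-252.4,60),(629.7,-282.4,60),(564.2,-204.8,28),(426,-92,28)))
for n in("top","scene"):
    p=capture(n)
    for r in finder.find_in(p,'long_core')[:2]: print(n,r['p'],c2w(p,r['centre']).round())
go(439.3,-252.4,140,103.9)
E
```

```text
top [ 437.8 -253.4] 4672.2529296875
top [ 628.2 -282.9] 4954.240234375
top [ 562.4 -205.6] 4707.1826171875
top [424.2 -92.8] 4607.3740234375
scene [ 441.5 -251.6] 5312.84375
scene [ 631.4 -282.1] 5691.01171875
scene [ 565.2 -204.3] 5603.59765625
scene [427.  -91.2] 5566.974609375
scene 0.64 [ 509. -420.   46.]
pos [ 409.6 -310.   175.7] ang 103.9 t 18.3 w 85.0 shift cm [4.88 4.26 3.56] j6 0.68 ('yaw', np.float64(-0.0))
```

Call:
send_rows([
  {"tx": 2.44,"ty": 2.13,"tz": 0,"yaw": 0,"jaw": 8.5},
  {"tx": 2.44,"ty": 2.13,"tz": 0,"yaw": 0,"jaw": 8.5},
  {"tx": 0,"ty": 0,"tz": 2.6,"yaw": 0,"jaw": 8.5},
  {"tx": 0,"ty": 0,"tz": 4,"yaw": 0,"jaw": 8.5},
  {"tx": 0,"ty": 0,"tz": 4,"yaw": 0,"jaw": 8.5},
  {"tx": 0,"ty": 0,"tz": 3,"yaw": 0,"jaw": 8.5},
  {"tx": 0,"ty": 0,"tz": 0,"yaw": 0,"jaw": 8.5},
  {"tx": 0,"ty": 0,"tz": 0,"yaw": 0,"jaw": 5},
  {"tx": 0,"ty": 0,"tz": 0,"yaw": 0,"jaw": 5},
  {"tx": 0,"ty": 0,"tz": 0,"yaw": 0,"jaw": 5},
], squeeze=35)

```text
t: 19.3
eef_pos: [440.1, -252.4, 41.7]
orientation: [[-0.24, 0.971, 0.003], [0.971, 0.24, -0.002], [-0.002, 0.002, -1.0]]
contact_force: [-1.9, -0.3, 5.4]
width: 56.0
finger_force: 35.9
```

Call:
send_rows([
  {"tx": 0,"ty": 0,"tz": 0,"yaw": 0,"jaw": 5},
  {"tx": 0,"ty": 0,"tz": 0,"yaw": 0,"jaw": 5},
])

```text
t: 19.5
eef_pos: [440.1, -252.4, 41.8]
orientation: [[-0.24, 0.971, 0.003], [0.971, 0.24, -0.002], [-0.002, 0.002, -1.0]]
contact_force: [-1.2, 0.4, 5.5]
width: 56.1
finger_force: 36.0
```

Run:
```python
from h import *
go(588.3,180,170,103.9)
go(567.9,262.5,170,103.9)
```

```text
pos [ 440.1 -252.4   41.8] ang 103.9 t 19.5 w 56.1 shift cm [ 38.38  24.81 -12.86] j6 0.81 ('yaw', np.float64(0.0))
pos [ 440.1 -252.4   41.8] ang 103.9 t 19.5 w 56.1 shift cm [ 46.88  24.81 -12.88] j6 0.81 ('yaw', np.float64(0.0))
```

Call:
send_rows([
  {"tx": 0,"ty": 0,"tz": -2,"yaw": 0,"jaw": 5},
  {"tx": 0,"ty": 0,"tz": -4,"yaw": 0,"jaw": 5},
  {"tx": 0,"ty": 0,"tz": -4,"yaw": 0,"jaw": 5},
  {"tx": 2.15,"ty": 1.2,"tz": -2.9,"yaw": 0,"jaw": 5},
  {"tx": 3.44,"ty": 1.82,"tz": 0,"yaw": 0,"jaw": 5},
  {"tx": 3.44,"ty": 1.82,"tz": 0,"yaw": 0,"jaw": 5},
  {"tx": 3.44,"ty": 1.82,"tz": 0,"yaw": 0,"jaw": 5},
  {"tx": 3.44,"ty": 1.82,"tz": 0,"yaw": 0,"jaw": 5},
  {"tx": 3.44,"ty": 1.82,"tz": 0,"yaw": 0,"jaw": 5},
  {"tx": 3.44,"ty": 1.82,"tz": 0,"yaw": 0,"jaw": 5},
])

```text
t: 20.5
eef_pos: [502.5, 0.4, 170.5]
orientation: [[-0.241, 0.971, 0.003], [0.971, 0.241, -0.0], [-0.001, 0.003, -1.0]]
contact_force: [0.5, -0.1, -1.7]
width: 55.6
finger_force: 37.9
```

Call:
send_rows([
  {"tx": 3.44,"ty": 1.82,"tz": 0,"yaw": 0,"jaw": 5},
  {"tx": 3.44,"ty": 1.82,"tz": 0,"yaw": 0,"jaw": 5},
  {"tx": 3.44,"ty": 1.82,"tz": 0,"yaw": 0,"jaw": 5},
  {"tx": 3.44,"ty": 1.82,"tz": 0,"yaw": 0,"jaw": 5},
  {"tx": 3.44,"ty": 1.82,"tz": 0,"yaw": 0,"jaw": 5},
  {"tx": 3.44,"ty": 1.82,"tz": 0,"yaw": 0,"jaw": 5},
  {"tx": 3.44,"ty": 1.82,"tz": 0,"yaw": 0,"jaw": 5},
  {"tx": 0,"ty": 0,"tz": 0,"yaw": 0,"jaw": 5},
])

```text
t: 21.3
eef_pos: [568.2, 267.4, 169.8]
orientation: [[-0.244, 0.97, 0.002], [0.97, 0.244, 0.002], [0.001, 0.002, -1.0]]
contact_force: [-0.4, -2.0, -1.2]
width: 55.4
finger_force: 38.0
```

Run:
```python
from h import *
go(567.9,262.5,60,103.9)
im=[]
a=np.radians(13.9);X=np.array([np.cos(a),np.sin(a)]);Y=np.array([-X[1],X[0]]);O=np.array([598.5,138.7])
s=status.sense()['eef_pos']
for n in("top","scene"):
    p=capture(n)
    img=cv2.resize(p['pixels'],None,fx=4,fy=4,interpolation=2)[:,:,::-1].copy()
    th=np.linspace(0,6.3,40)
    for c,z,r in((s,s[2]+18,28),(s,s[2]-42,28),(O+127.5*Y,92,4),(O+42.5*Y,92,4),(O-42.5*Y,60,4),(O-127.5*Y,60,4)):
        P=np.c_[c[0]+r*np.cos(th),c[1]+r*np.sin(th),np.full(40,z)]
        cv2.polylines(img,[((w2p(p,P)+.5)*4-.5).astype(int)],True,(0,255,0),1)
    u=(w2p(p,np.r_[O,60])[0]*4).astype(int); im.append(img[u[1]-300:u[1]+300,u[0]-330:u[0]+330])
cv2.imwrite('pics/s2.png',cv2.resize(np.hstack(im),(800,364),interpolation=cv2.INTER_AREA))
```

```text
pos [568.2 267.4 169.8] ang 104.1 t 21.3 w 55.4 shift cm [-0.49 -0.17 10.98] j6 1.76 ('yaw', np.float64(0.004))
```

View pics/s2.png

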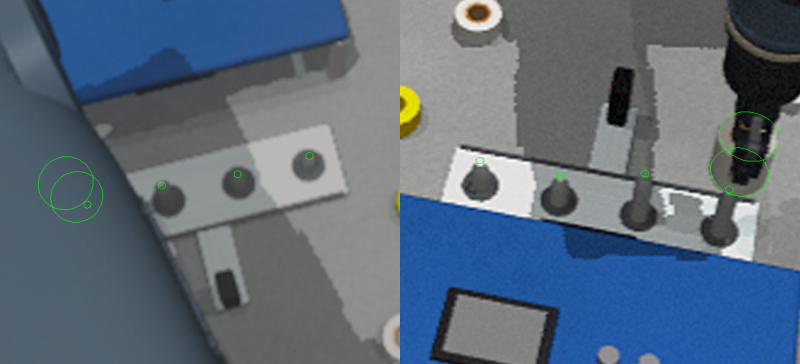

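The overlay puts the spindle tips on target and the held roll inside its circles, at (740,150) in the right view. Now a small correction and down onto tall1.

Call:
send_rows([
  {"tx": -0.2,"ty": 0,"tz": 0,"yaw": 0,"jaw": 5},
  {"tx": 0,"ty": 0,"tz": 1,"yaw": 0,"jaw": 5},
  {"tx": 0,"ty": 0,"tz": 1,"yaw": 0,"jaw": 5},
  {"tx": 0,"ty": 0,"tz": 0,"yaw": 0,"jaw": 5},
])

```text
t: 21.8
eef_pos: [567.0, 260.2, 146.8]
orientation: [[-0.24, 0.971, -0.002], [0.971, 0.24, -0.001], [-0.0, -0.003, -1.0]]
contact_force: [0.8, -0.2, -2.2]
width: 55.6
finger_force: 38.0
```

Run:
```python
from h import *
go(567.9,262.5,60,103.9)
```

```text
pos [567.  260.2 146.8] ang 103.9 t 21.8 w 55.6 shift cm [0.2  0.16 8.68] j6 1.76 ('yaw', np.float64(-0.0))
```

Call:
send_rows([
  {"tx": 0.2,"ty": 0.15,"tz": 1,"yaw": 0,"jaw": 5},
  {"tx": 0,"ty": 0,"tz": 1,"yaw": 0,"jaw": 5},
  {"tx": 0,"ty": 0,"tz": 1,"yaw": 0,"jaw": 5},
  {"tx": 0,"ty": 0,"tz": 1,"yaw": 0,"jaw": 5},
  {"tx": 0,"ty": 0,"tz": 1,"yaw": 0,"jaw": 5},
  {"tx": 0,"ty": 0,"tz": 1,"yaw": 0,"jaw": 5},
  {"tx": 0,"ty": 0,"tz": 1,"yaw": 0,"jaw": 5},
  {"tx": 0,"ty": 0,"tz": 1,"yaw": 0,"jaw": 5},
  {"tx": 0,"ty": 0,"tz": 0.5,"yaw": 0,"jaw": 5},
  {"tx": 0,"ty": 0,"tz": 0,"yaw": 0,"jaw": 5},
])

```text
t: 22.8
eef_pos: [568.5, 263.3, 62.8]
orientation: [[-0.241, 0.971, -0.001], [0.971, 0.241, -0.001], [-0.0, -0.001, -1.0]]
contact_force: [0.0, -0.7, -2.3]
width: 56.0
finger_force: 38.0
```

Call:
send_rows([
  {"tx": 0,"ty": 0,"tz": 0.2,"yaw": 0,"jaw": 5},
  {"tx": 0,"ty": 0,"tz": 0,"yaw": 0,"jaw": 6.5},
  {"tx": 0,"ty": 0,"tz": 0,"yaw": 0,"jaw": 7.5},
  {"tx": 0,"ty": 0,"tz": 0,"yaw": 0,"jaw": 8},
  {"tx": 0,"ty": 0,"tz": -2,"yaw": 0,"jaw": 8},
  {"tx": 0,"ty": 0,"tz": -4,"yaw": 0,"jaw": 8.5},
  {"tx": 0,"ty": 0,"tz": -4,"yaw": 0,"jaw": 8.5},
  {"tx": -3,"ty": 0,"tz": -2,"yaw": 0,"jaw": 8.5},
  {"tx": -4,"ty": 0,"tz": 0,"yaw": 0,"jaw": 8.5},
  {"tx": -4,"ty": 0,"tz": 0,"yaw": 0,"jaw": 8.5},
])

```text
t: 23.8
eef_pos: [596.0, 156.0, 182.8]
orientation: [[-0.242, 0.97, 0.002], [0.97, 0.242, 0.001], [0.0, 0.002, -1.0]]
contact_force: [-0.0, -1.0, 0.6]
width: 84.8
finger_force: 0.0
```

Call:
send_rows([
  {"tx": -4,"ty": -0.8,"tz": 0,"yaw": 0,"jaw": 8.5},
  {"tx": -4,"ty": -0.8,"tz": 0,"yaw": 0,"jaw": 8.5},
  {"tx": -4,"ty": -0.8,"tz": 0,"yaw": 0,"jaw": 8.5},
  {"tx": -4,"ty": -0.8,"tz": 0,"yaw": 0,"jaw": 8.5},
  {"tx": -4,"ty": -0.8,"tz": 0,"yaw": 0,"jaw": 8.5},
  {"tx": -4,"ty": -0.8,"tz": 0,"yaw": 0,"jaw": 8.5},
  {"tx": -4,"ty": -0.8,"tz": 0,"yaw": 0,"jaw": 8.5},
  {"tx": -4,"ty": -0.8,"tz": 0,"yaw": 0,"jaw": 8.5},
  {"tx": -4,"ty": -0.8,"tz": 0,"yaw": 0,"jaw": 8.5},
  {"tx": 0,"ty": 0,"tz": 0,"yaw": 0,"jaw": 8.5},
])

```text
t: 24.8
eef_pos: [611.8, -214.6, 181.5]
orientation: [[-0.236, 0.972, 0.0], [0.972, 0.236, -0.001], [-0.001, -0.0, -1.0]]
contact_force: [0.8, 0.2, 0.9]
width: 85.2
finger_force: 0.0
```

Run:
```python
from h import *
rolls(((629.7,-282.4,60),(564.2,-204.8,28),(426,-92,28),(568,262.5,78)))
go(629.7,-282.4,40,103.9)
```

```text
top [ 644.2 -262.4] 33.4736328125
top [ 555.7 -185. ] 848.7548828125
top [424.2 -92.8] 3925.9775390625
top [569.5 264.5] 4612.32421875
scene [ 631.2 -283.4] 4040.0234375
scene [ 545.7 -186.3] 923.2099609375
scene [427.2 -91.8] 4911.88671875
scene [571.7 264.7] 5443.7060546875
pos [ 612.  -210.8  181.6] ang 103.8 t 24.9 w 84.8 shift cm [-7.370e+00  1.000e-02  1.416e+01] j6 1.0 ('yaw', np.float64(-0.001))
```

Call:
send_rows([
  {"tx": -3.7,"ty": 0,"tz": 0,"yaw": 0,"jaw": 8.5},
  {"tx": -3.7,"ty": 0,"tz": 0,"yaw": 0,"jaw": 8.5},
  {"tx": 0,"ty": 0,"tz": 2.2,"yaw": 0,"jaw": 8.5},
  {"tx": 0,"ty": 0,"tz": 4,"yaw": 0,"jaw": 8.5},
  {"tx": 0,"ty": 0,"tz": 4,"yaw": 0,"jaw": 8.5},
  {"tx": 0,"ty": 0,"tz": 4,"yaw": 0,"jaw": 8.5},
  {"tx": 0,"ty": 0,"tz": 0,"yaw": 0,"jaw": 8.5},
  {"tx": 0,"ty": 0,"tz": 0,"yaw": 0,"jaw": 5},
  {"tx": 0,"ty": 0,"tz": 0,"yaw": 0,"jaw": 5},
  {"tx": 0,"ty": 0,"tz": 0,"yaw": 0,"jaw": 5},
])

```text
t: 25.9
eef_pos: [631.4, -282.0, 43.0]
orientation: [[-0.241, 0.971, 0.004], [0.971, 0.241, -0.001], [-0.002, 0.003, -1.0]]
contact_force: [-2.1, 2.6, 7.2]
width: 55.7
finger_force: 36.3
```

Call:
send_rows([
  {"tx": 0,"ty": 0,"tz": 0,"yaw": 0,"jaw": 5},
  {"tx": 0,"ty": 0,"tz": 0,"yaw": 0,"jaw": 5},
])

```text
t: 26.1
eef_pos: [631.4, -282.0, 43.0]
orientation: [[-0.241, 0.971, 0.004], [0.971, 0.241, -0.001], [-0.002, 0.003, -1.0]]
contact_force: [-2.3, 2.9, 8.2]
width: 55.5
finger_force: 36.3
```

Run:
```python
from h import *
go(588.3,180,170,103.9)
```

```text
pos [ 631.4 -282.    43. ] ang 103.9 t 26.1 w 55.5 shift cm [ 45.85   6.99 -12.78] j6 0.91 ('yaw', np.float64(0.001))
```

Call:
send_rows([
  {"tx": 0,"ty": 0,"tz": -2,"yaw": 0,"jaw": 5},
  {"tx": 0,"ty": 0,"tz": -4,"yaw": 0,"jaw": 5},
  {"tx": 0,"ty": 0,"tz": -4,"yaw": 0,"jaw": 5},
  {"tx": 2.0,"ty": 0.2,"tz": -2.8,"yaw": 0,"jaw": 5},
  {"tx": 3.6,"ty": 0.55,"tz": 0,"yaw": 0,"jaw": 5},
  {"tx": 3.6,"ty": 0.55,"tz": 0,"yaw": 0,"jaw": 5},
  {"tx": 3.6,"ty": 0.55,"tz": 0,"yaw": 0,"jaw": 5},
  {"tx": 3.6,"ty": 0.55,"tz": 0,"yaw": 0,"jaw": 5},
  {"tx": 3.6,"ty": 0.55,"tz": 0,"yaw": 0,"jaw": 5},
  {"tx": 3.6,"ty": 0.55,"tz": 0,"yaw": 0,"jaw": 5},
])

```text
t: 27.1
eef_pos: [607.6, -42.8, 170.1]
orientation: [[-0.241, 0.971, 0.003], [0.971, 0.241, -0.0], [-0.001, 0.003, -1.0]]
contact_force: [1.3, 0.4, -2.5]
width: 55.7
finger_force: 37.9
```

Call:
send_rows([
  {"tx": 3.6,"ty": 0.55,"tz": 0,"yaw": 0,"jaw": 5},
  {"tx": 3.6,"ty": 0.55,"tz": 0,"yaw": 0,"jaw": 5},
  {"tx": 3.6,"ty": 0.55,"tz": 0,"yaw": 0,"jaw": 5},
  {"tx": 3.6,"ty": 0.55,"tz": 0,"yaw": 0,"jaw": 5},
  {"tx": 3.6,"ty": 0.55,"tz": 0,"yaw": 0,"jaw": 5},
  {"tx": 3.6,"ty": 0.55,"tz": 0,"yaw": 0,"jaw": 5},
  {"tx": 0.6,"ty": 0.2,"tz": 0,"yaw": 0,"jaw": 5},
  {"tx": 0,"ty": 0,"tz": 0,"yaw": 0,"jaw": 5},
  {"tx": 0,"ty": 0,"tz": 0,"yaw": 0,"jaw": 5},
  {"tx": 0,"ty": 0,"tz": 0,"yaw": 0,"jaw": 5},
])

```text
t: 28.1
eef_pos: [588.0, 178.5, 168.3]
orientation: [[-0.239, 0.971, 0.001], [0.971, 0.239, 0.0], [-0.0, 0.001, -1.0]]
contact_force: [0.1, 0.4, -1.4]
width: 55.8
finger_force: 37.9
```

Run:
```python
from h import *
go(588.3,180,61,103.9)
```

```text
pos [588.  178.5 168.3] ang 103.9 t 28.1 w 55.8 shift cm [ 0.14  0.05 10.73] j6 1.62 ('yaw', np.float64(-0.001))
```

Call:
send_rows([
  {"tx": 0.15,"ty": 0.05,"tz": 1.5,"yaw": 0,"jaw": 5},
  {"tx": 0,"ty": 0,"tz": 1.5,"yaw": 0,"jaw": 5},
  {"tx": 0,"ty": 0,"tz": 1,"yaw": 0,"jaw": 5},
  {"tx": 0,"ty": 0,"tz": 1,"yaw": 0,"jaw": 5},
  {"tx": 0,"ty": 0,"tz": 1,"yaw": 0,"jaw": 5},
  {"tx": 0,"ty": 0,"tz": 1,"yaw": 0,"jaw": 5},
  {"tx": 0,"ty": 0,"tz": 1,"yaw": 0,"jaw": 5},
  {"tx": 0,"ty": 0,"tz": 1.2,"yaw": 0,"jaw": 5},
  {"tx": 0,"ty": 0,"tz": 1.2,"yaw": 0,"jaw": 5},
  {"tx": 0,"ty": 0,"tz": 0,"yaw": 0,"jaw": 5},
])

```text
t: 29.1
eef_pos: [587.2, 181.1, 62.1]
orientation: [[-0.241, 0.971, -0.002], [0.971, 0.241, -0.0], [0.0, -0.002, -1.0]]
contact_force: [-0.0, -0.0, -1.8]
width: 55.3
finger_force: 37.9
```

Call:
send_rows([
  {"tx": 0,"ty": 0,"tz": 0.1,"yaw": 0,"jaw": 5},
  {"tx": 0,"ty": 0,"tz": 0,"yaw": 0,"jaw": 6.5},
  {"tx": 0,"ty": 0,"tz": 0,"yaw": 0,"jaw": 7.5},
  {"tx": 0,"ty": 0,"tz": 0,"yaw": 0,"jaw": 8},
  {"tx": 0,"ty": 0,"tz": -2,"yaw": 0,"jaw": 8},
  {"tx": 0,"ty": 0,"tz": -4,"yaw": 0,"jaw": 8.5},
  {"tx": 0,"ty": 0,"tz": -4,"yaw": 0,"jaw": 8.5},
  {"tx": -3,"ty": -1,"tz": 0,"yaw": 0,"jaw": 8.5},
  {"tx": -4,"ty": -1.5,"tz": 0,"yaw": 0,"jaw": 8.5},
  {"tx": -4,"ty": -1.5,"tz": 0,"yaw": 0,"jaw": 8.5},
])

```text
t: 30.1
eef_pos: [575.3, 63.8, 163.2]
orientation: [[-0.242, 0.97, 0.001], [0.97, 0.242, 0.0], [-0.0, 0.001, -1.0]]
contact_force: [0.5, -0.4, 0.4]
width: 84.9
finger_force: 0.0
```

Call:
send_rows([
  {"tx": -4,"ty": -1.5,"tz": 0,"yaw": 0,"jaw": 8.5},
  {"tx": -4,"ty": -1.5,"tz": 0,"yaw": 0,"jaw": 8.5},
  {"tx": -4,"ty": -1.5,"tz": 0,"yaw": 0,"jaw": 8.5},
  {"tx": 0,"ty": 0,"tz": 0,"yaw": 0,"jaw": 8.5},
  {"tx": 0,"ty": 0,"tz": 0,"yaw": 0,"jaw": 8.5},
])

```text
t: 30.6
eef_pos: [560.6, -63.4, 162.9]
orientation: [[-0.239, 0.971, 0.0], [0.971, 0.239, 0.0], [0.0, 0.0, -1.0]]
contact_force: [0.6, 0.7, -0.1]
width: 85.3
finger_force: 0.0
```

Run:
```python
from h import *
rolls(((564.2,-204.8,28),(426,-92,28),(568,262.5,78),(588,180,78)))
go(564.2,-204.8,20,103.9)
```

```text
top [ 566.7 -224.5] 47.337890625
top [427.7 -79.7] 19.919921875
top [569.5 264.5] 4609.7177734375
top [588.5 181. ] 4250.0859375
scene [ 570.7 -218.8] 2230.8349609375
scene [427.5 -93. ] 4595.447265625
scene [571.7 264.7] 5446.3349609375
scene [589.8 181.8] 5073.138671875
pos [560.8 -61.9 162.8] ang 103.9 t 30.7 w 84.9 shift cm [-13.95  -3.11  14.28] j6 1.22 ('yaw', np.float64(0.001))
```

Run:
```python
from h import *
p=capture('scene'); cv2.imwrite('pics/s3.png',cv2.resize(p['pixels'][100:310,60:340,::-1],None,fx=2.8,fy=2.8,interpolation=2))
for r in finder.find_in(p,'narrow1')[:6]: print(r['p'],c2w(p,r['centre']).round())
```

```text
0.84 [ 539. -216.   26.]
0.6 [ 595. -109.   27.]
0.56 [438. -91.  29.]
```

View pics/s3.png

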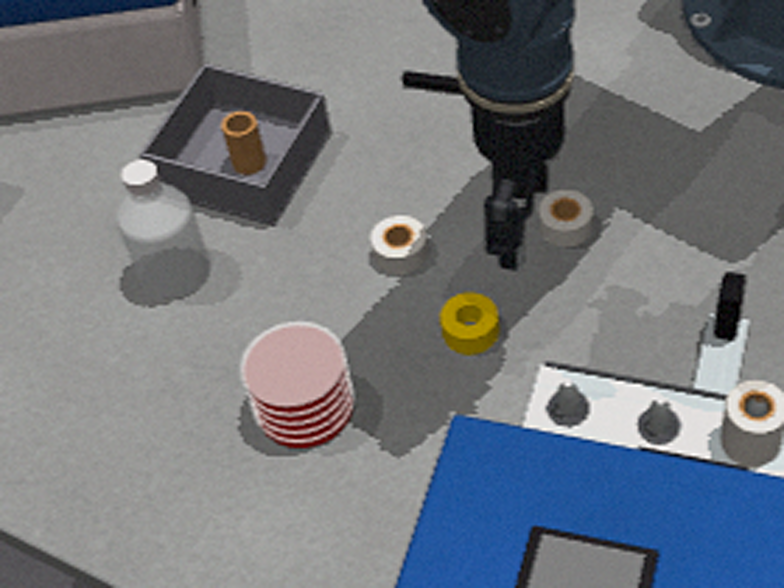

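The core stands in the tray. The narrow roll was knocked aside and is now at crop (398,240). I'm measuring it again.

Run:
```python
from h import *
rolls(((535,-222,28),))
```

```text
top [ 543.5 -227.7] 43.22265625
scene [ 533.  -224.5] 5621.3505859375
```

Call:
send_rows([
  {"tx": -3.8,"ty": -1.7,"tz": 0,"yaw": 0,"jaw": 8.5},
  {"tx": -3.8,"ty": -1.7,"tz": 0,"yaw": 0,"jaw": 8.5},
  {"tx": -3.8,"ty": -1.7,"tz": 0,"yaw": 0,"jaw": 8.5},
  {"tx": -3.76,"ty": -1.69,"tz": 0,"yaw": 0,"jaw": 8.5},
  {"tx": 0,"ty": 0,"tz": 3,"yaw": 0,"jaw": 8.5},
  {"tx": 0,"ty": 0,"tz": 3,"yaw": 0,"jaw": 8.5},
  {"tx": 0,"ty": 0,"tz": 2.3,"yaw": 0,"jaw": 8.5},
  {"tx": 0,"ty": 0,"tz": 0,"yaw": 0,"jaw": 8.5},
  {"tx": 0,"ty": 0,"tz": 0,"yaw": 0,"jaw": 8.5},
], squeeze=30)

```text
t: 31.8
eef_pos: [531.4, -225.7, 80.2]
orientation: [[-0.241, 0.97, -0.0], [0.97, 0.241, 0.0], [0.0, -0.0, -1.0]]
contact_force: [0.1, -0.4, 1.2]
width: 84.9
finger_force: 0.0
```

Run:
```python
from h import *
rolls(((532,-225,28),))
go(531.4,-225.3,20,103.9)
```

```text
top [ 530.  -226.5] 1327.2626953125
scene [ 533.2 -223.2] 3775.4755859375
pos [ 532.2 -226.1   81.2] ang 104.0 t 31.9 w 85.3 shift cm [ 0.1  -0.07  6.12] j6 0.93 ('yaw', np.float64(0.001))
```

Call:
send_rows([
  {"tx": 0,"ty": 0,"tz": 2,"yaw": 0,"jaw": 8.5},
  {"tx": 0,"ty": 0,"tz": 2,"yaw": 0,"jaw": 8.5},
  {"tx": 0,"ty": 0,"tz": 2,"yaw": 0,"jaw": 8.5},
  {"tx": 0,"ty": 0,"tz": 0,"yaw": 0,"jaw": 8.5},
  {"tx": 0,"ty": 0,"tz": 0,"yaw": 0,"jaw": 5},
  {"tx": 0,"ty": 0,"tz": 0,"yaw": 0,"jaw": 5},
  {"tx": 0,"ty": 0,"tz": 0,"yaw": 0,"jaw": 5},
  {"tx": 0,"ty": 0,"tz": 0,"yaw": 0,"jaw": 5},
  {"tx": 0,"ty": 0,"tz": 0,"yaw": 0,"jaw": 5},
])

```text
t: 32.8
eef_pos: [532.2, -226.4, 21.6]
orientation: [[-0.241, 0.971, 0.002], [0.971, 0.241, -0.001], [-0.002, 0.002, -1.0]]
contact_force: [-3.3, 1.5, 10.6]
width: 55.5
finger_force: 29.7
```

Run:
```python
from h import *
go(608.7,97.5,130,103.9)
```

```text
pos [ 532.2 -226.4   21.6] ang 103.9 t 32.8 w 55.5 shift cm [ 29.58  15.24 -10.85] j6 0.93 ('yaw', np.float64(0.001))
```

Call:
send_rows([
  {"tx": 0,"ty": 0,"tz": -2,"yaw": 0,"jaw": 5},
  {"tx": 0,"ty": 0,"tz": -4,"yaw": 0,"jaw": 5},
  {"tx": 0,"ty": 0,"tz": -4,"yaw": 0,"jaw": 5},
  {"tx": 2.0,"ty": 1.04,"tz": -1.5,"yaw": 0,"jaw": 5},
  {"tx": 3.2,"ty": 1.65,"tz": 0,"yaw": 0,"jaw": 5},
  {"tx": 3.2,"ty": 1.65,"tz": 0,"yaw": 0,"jaw": 5},
  {"tx": 3.2,"ty": 1.65,"tz": 0,"yaw": 0,"jaw": 5},
  {"tx": 3.2,"ty": 1.65,"tz": 0,"yaw": 0,"jaw": 5},
  {"tx": 3.2,"ty": 1.65,"tz": 0,"yaw": 0,"jaw": 5},
  {"tx": 3.2,"ty": 1.65,"tz": 0,"yaw": 0,"jaw": 5},
])

```text
t: 33.8
eef_pos: [586.9, 7.6, 136.0]
orientation: [[-0.241, 0.971, 0.002], [0.971, 0.241, 0.0], [-0.0, 0.002, -1.0]]
contact_force: [0.6, 0.2, -1.1]
width: 55.0
finger_force: 32.4
```

Call:
send_rows([
  {"tx": 3.2,"ty": 1.65,"tz": 0,"yaw": 0,"jaw": 5},
  {"tx": 3.2,"ty": 1.65,"tz": 0,"yaw": 0,"jaw": 5},
  {"tx": 2.0,"ty": 1.0,"tz": 0,"yaw": 0,"jaw": 5},
  {"tx": 0,"ty": 0,"tz": 0,"yaw": 0,"jaw": 5},
  {"tx": 0,"ty": 0,"tz": 0,"yaw": 0,"jaw": 5},
  {"tx": 0,"ty": 0,"tz": 0,"yaw": 0,"jaw": 5},
])

```text
t: 34.4
eef_pos: [607.9, 97.1, 135.2]
orientation: [[-0.24, 0.971, 0.0], [0.971, 0.24, -0.0], [-0.0, 0.0, -1.0]]
contact_force: [0.3, -0.8, -0.4]
width: 55.1
finger_force: 32.4
```

Run:
```python
from h import *
go(608.7,97.5,41,103.9)
```

```text
pos [607.9  97.1 135.2] ang 103.9 t 34.4 w 55.1 shift cm [0.02 0.09 9.42] j6 1.49 ('yaw', np.float64(-0.0))
```

Call:
send_rows([
  {"tx": -0.1,"ty": 0.1,"tz": 1.5,"yaw": 0,"jaw": 5},
  {"tx": 0,"ty": 0,"tz": 1.5,"yaw": 0,"jaw": 5},
  {"tx": 0,"ty": 0,"tz": 1.5,"yaw": 0,"jaw": 5},
  {"tx": 0,"ty": 0,"tz": 1,"yaw": 0,"jaw": 5},
  {"tx": 0,"ty": 0,"tz": 1,"yaw": 0,"jaw": 5},
  {"tx": 0,"ty": 0,"tz": 1,"yaw": 0,"jaw": 5},
  {"tx": 0,"ty": 0,"tz": 1,"yaw": 0,"jaw": 5},
  {"tx": 0,"ty": 0,"tz": 0.8,"yaw": 0,"jaw": 5},
  {"tx": 0,"ty": 0,"tz": 0,"yaw": 0,"jaw": 5},
])

```text
t: 35.3
eef_pos: [608.7, 97.1, 40.6]
orientation: [[-0.241, 0.971, -0.001], [0.971, 0.241, -0.0], [0.0, -0.001, -1.0]]
contact_force: [0.3, 0.3, -1.1]
width: 55.2
finger_force: 32.4
```

Call:
send_rows([
  {"tx": 0,"ty": 0,"tz": 0,"yaw": 0,"jaw": 6.5},
  {"tx": 0,"ty": 0,"tz": 0,"yaw": 0,"jaw": 7.5},
  {"tx": 0,"ty": 0,"tz": 0,"yaw": 0,"jaw": 8},
  {"tx": 0,"ty": 0,"tz": -2,"yaw": 0,"jaw": 8},
  {"tx": 0,"ty": 0,"tz": -4,"yaw": 0,"jaw": 8.5},
  {"tx": 0,"ty": 0,"tz": -4,"yaw": 0,"jaw": 8.5},
  {"tx": -3,"ty": -2,"tz": 0,"yaw": 0,"jaw": 8.5},
  {"tx": -4,"ty": -2,"tz": 0,"yaw": 0,"jaw": 8.5},
  {"tx": -4,"ty": 0,"tz": 0,"yaw": 0,"jaw": 8.5},
  {"tx": -4,"ty": 0,"tz": 0,"yaw": 0,"jaw": 8.5},
])

```text
t: 36.3
eef_pos: [606.4, -59.5, 142.5]
orientation: [[-0.241, 0.971, 0.001], [0.971, 0.241, -0.0], [-0.0, 0.001, -1.0]]
contact_force: [0.4, 0.6, 0.3]
width: 84.9
finger_force: 0.0
```

Call:
send_rows([
  {"tx": -4,"ty": 0,"tz": 0,"yaw": 0,"jaw": 8.5},
  {"tx": -4,"ty": 0,"tz": 0,"yaw": 0,"jaw": 8.5},
  {"tx": 0,"ty": 0,"tz": 0,"yaw": 0,"jaw": 8.5},
  {"tx": 0,"ty": 0,"tz": 0,"yaw": 0,"jaw": 8.5},
])

```text
t: 36.7
eef_pos: [625.6, -136.4, 141.6]
orientation: [[-0.239, 0.971, 0.0], [0.971, 0.239, 0.0], [0.0, 0.0, -1.0]]
contact_force: [-0.2, -0.3, 0.7]
width: 84.9
finger_force: 0.0
```

Run:
```python
from h import *
rolls(((426,-92,28),(568,262.5,78),(588,180,78),(608.7,97.5,46)))
go(426,-92,20,103.9)
```

```text
top [409.  -85.5] 53.4140625
top [569.2 264.7] 4617.3369140625
top [588.5 181. ] 4252.939453125
top [610.2  99.5] 3450.57421875
scene [428.  -91.5] 4714.9306640625
scene [571.7 264.7] 5448.650390625
scene [590.2 181.2] 5095.3974609375
scene [610.2  98.5] 4555.275390625
pos [ 625.5 -134.9  141.8] ang 104.0 t 36.8 w 85.2 shift cm [  8.98 -18.33  12.18] j6 1.11 ('yaw', np.float64(0.001))
```

Call:
send_rows([
  {"tx": 1.5,"ty": -3.05,"tz": 0,"yaw": 0,"jaw": 8.5},
  {"tx": 1.5,"ty": -3.05,"tz": 0,"yaw": 0,"jaw": 8.5},
  {"tx": 1.5,"ty": -3.05,"tz": 0,"yaw": 0,"jaw": 8.5},
  {"tx": 1.5,"ty": -3.05,"tz": 0,"yaw": 0,"jaw": 8.5},
  {"tx": 1.5,"ty": -3.05,"tz": 0,"yaw": 0,"jaw": 8.5},
  {"tx": 1.5,"ty": -3.05,"tz": 0,"yaw": 0,"jaw": 8.5},
  {"tx": 0,"ty": 0,"tz": 3,"yaw": 0,"jaw": 8.5},
  {"tx": 0,"ty": 0,"tz": 3,"yaw": 0,"jaw": 8.5},
  {"tx": 0,"ty": 0,"tz": 0,"yaw": 0,"jaw": 8.5},
  {"tx": 0,"ty": 0,"tz": 0,"yaw": 0,"jaw": 8.5},
])

```text
t: 37.8
eef_pos: [426.2, -91.7, 82.3]
orientation: [[-0.242, 0.97, -0.001], [0.97, 0.242, 0.0], [0.0, -0.0, -1.0]]
contact_force: [0.4, 0.1, 0.2]
width: 85.0
finger_force: 0.0
```

Run:
```python
from h import *
rolls(((426,-92,28),))
go(426,-92,20,103.9)
```

```text
top [432.8 -83. ] 823.837890625
scene [427.5 -94. ] 3750.265625
pos [427.2 -92.2  83. ] ang 104.0 t 37.9 w 85.1 shift cm [ 0.05 -0.12  6.3 ] j6 1.11 ('yaw', np.float64(0.001))
```

Call:
send_rows([
  {"tx": 0,"ty": 0,"tz": 2,"yaw": 0,"jaw": 8.5},
  {"tx": 0,"ty": 0,"tz": 2,"yaw": 0,"jaw": 8.5},
  {"tx": 0,"ty": 0,"tz": 2.2,"yaw": 0,"jaw": 8.5},
  {"tx": 0,"ty": 0,"tz": 0,"yaw": 0,"jaw": 8.5},
  {"tx": 0,"ty": 0,"tz": 0,"yaw": 0,"jaw": 5},
  {"tx": 0,"ty": 0,"tz": 0,"yaw": 0,"jaw": 5},
  {"tx": 0,"ty": 0,"tz": 0,"yaw": 0,"jaw": 5},
  {"tx": 0,"ty": 0,"tz": 0,"yaw": 0,"jaw": 5},
  {"tx": 0,"ty": 0,"tz": 0,"yaw": 0,"jaw": 5},
])

```text
t: 38.8
eef_pos: [427.4, -92.5, 21.3]
orientation: [[-0.241, 0.971, 0.002], [0.971, 0.241, -0.0], [-0.001, 0.002, -1.0]]
contact_force: [-3.3, 1.3, 13.8]
width: 55.5
finger_force: 28.7
```

Run:
```python
from h import *
go(629,15,135,103.9)
```

```text
pos [427.4 -92.5  21.3] ang 103.9 t 38.8 w 55.5 shift cm [  5.58  22.18 -11.32] j6 1.11 ('yaw', np.float64(0.0))
```

Call:
send_rows([
  {"tx": 0,"ty": 0,"tz": -2,"yaw": 0,"jaw": 5},
  {"tx": 0,"ty": 0,"tz": -4,"yaw": 0,"jaw": 5},
  {"tx": 0,"ty": 0,"tz": -4,"yaw": 0,"jaw": 5},
  {"tx": 0.5,"ty": 1.8,"tz": -1.5,"yaw": 0,"jaw": 5},
  {"tx": 0.9,"ty": 3.6,"tz": 0,"yaw": 0,"jaw": 5},
  {"tx": 0.9,"ty": 3.6,"tz": 0,"yaw": 0,"jaw": 5},
  {"tx": 0.9,"ty": 3.6,"tz": 0,"yaw": 0,"jaw": 5},
  {"tx": 0.9,"ty": 3.6,"tz": 0,"yaw": 0,"jaw": 5},
  {"tx": 0.9,"ty": 3.6,"tz": 0,"yaw": 0,"jaw": 5},
  {"tx": 0.6,"ty": 2.4,"tz": 0,"yaw": 0,"jaw": 5},
])

```text
t: 39.8
eef_pos: [630.3, 16.8, 135.6]
orientation: [[-0.241, 0.97, 0.002], [0.97, 0.241, 0.0], [-0.0, 0.002, -1.0]]
contact_force: [-1.6, -0.5, -1.0]
width: 55.1
finger_force: 32.7
```

Call:
send_rows([
  {"tx": 0,"ty": 0,"tz": 0,"yaw": 0,"jaw": 5},
  {"tx": 0,"ty": 0,"tz": 0,"yaw": 0,"jaw": 5},
  {"tx": 0,"ty": 0,"tz": 0,"yaw": 0,"jaw": 5},
])

```text
t: 40.1
eef_pos: [627.9, 15.1, 135.3]
orientation: [[-0.24, 0.971, 0.0], [0.971, 0.24, -0.0], [-0.0, 0.0, -1.0]]
contact_force: [-0.1, -0.8, -1.0]
width: 54.9
finger_force: 32.7
```

Run:
```python
from h import *
go(629,15,40.5,103.9)
```

```text
pos [627.9  15.1 135.3] ang 103.9 t 40.1 w 54.9 shift cm [-0.03  0.11  9.48] j6 1.35 ('yaw', np.float64(0.0))
```

Call:
send_rows([
  {"tx": -0.05,"ty": 0.1,"tz": 1.5,"yaw": 0,"jaw": 5},
  {"tx": 0,"ty": 0,"tz": 1.5,"yaw": 0,"jaw": 5},
  {"tx": 0,"ty": 0,"tz": 1.5,"yaw": 0,"jaw": 5},
  {"tx": 0,"ty": 0,"tz": 1,"yaw": 0,"jaw": 5},
  {"tx": 0,"ty": 0,"tz": 1,"yaw": 0,"jaw": 5},
  {"tx": 0,"ty": 0,"tz": 1,"yaw": 0,"jaw": 5},
  {"tx": 0,"ty": 0,"tz": 1,"yaw": 0,"jaw": 5},
  {"tx": 0,"ty": 0,"tz": 0.9,"yaw": 0,"jaw": 5},
  {"tx": 0,"ty": 0,"tz": 0,"yaw": 0,"jaw": 5},
])

```text
t: 41.0
eef_pos: [629.3, 15.2, 39.7]
orientation: [[-0.241, 0.971, -0.0], [0.971, 0.241, -0.0], [0.0, -0.0, -1.0]]
contact_force: [0.8, 0.6, -1.3]
width: 54.9
finger_force: 32.6
```

Call:
send_rows([
  {"tx": 0,"ty": 0,"tz": 0,"yaw": 0,"jaw": 6.5},
  {"tx": 0,"ty": 0,"tz": 0,"yaw": 0,"jaw": 7.5},
  {"tx": 0,"ty": 0,"tz": 0,"yaw": 0,"jaw": 8},
  {"tx": 0,"ty": 0,"tz": -2,"yaw": 0,"jaw": 8},
  {"tx": 0,"ty": 0,"tz": -4,"yaw": 0,"jaw": 8},
  {"tx": 0,"ty": 0,"tz": -4,"yaw": 0,"jaw": 8},
  {"tx": -3,"ty": -3,"tz": -1,"yaw": 0,"jaw": 6},
  {"tx": -3,"ty": -3,"tz": -1,"yaw": 0,"jaw": 6},
  {"tx": -3,"ty": -3,"tz": 0,"yaw": 0,"jaw": 6},
  {"tx": -3,"ty": -3,"tz": 0,"yaw": 0,"jaw": 6},
])

```text
t: 42.0
eef_pos: [541.1, -131.3, 161.3]
orientation: [[-0.241, 0.971, 0.001], [0.971, 0.241, -0.0], [-0.001, 0.001, -1.0]]
contact_force: [0.0, -1.8, 0.1]
width: 60.2
finger_force: 0.0
```

Call:
send_rows([
  {"tx": 0,"ty": 0,"tz": 0,"yaw": -0.149,"jaw": 6},
  {"tx": 0,"ty": 0,"tz": 0,"yaw": -0.149,"jaw": 6},
  {"tx": 0,"ty": 0,"tz": 0,"yaw": -0.149,"jaw": 6},
  {"tx": 0,"ty": 0,"tz": 0,"yaw": -0.149,"jaw": 6},
  {"tx": 0,"ty": 0,"tz": 0,"yaw": -0.149,"jaw": 6},
  {"tx": 0,"ty": 0,"tz": 0,"yaw": -0.149,"jaw": 6},
  {"tx": 0,"ty": 0,"tz": 0,"yaw": -0.149,"jaw": 6},
  {"tx": 0,"ty": 0,"tz": 0,"yaw": -0.149,"jaw": 6},
  {"tx": 0,"ty": 0,"tz": 0,"yaw": -0.149,"jaw": 6},
  {"tx": 0,"ty": 0,"tz": 0,"yaw": -0.149,"jaw": 6},
])

```text
t: 43.0
eef_pos: [541.9, -130.2, 160.9]
orientation: [[-0.986, -0.168, 0.0], [-0.168, 0.986, -0.0], [-0.0, -0.0, -1.0]]
contact_force: [-0.6, 0.0, -0.0]
width: 59.9
finger_force: 0.0
```

Call:
send_rows([
  {"tx": 0,"ty": 0,"tz": 0,"yaw": -0.081,"jaw": 6},
  {"tx": 0,"ty": 0,"tz": 0,"yaw": 0,"jaw": 6},
])

```text
t: 43.2
eef_pos: [541.9, -130.2, 160.9]
orientation: [[-0.97, -0.242, 0.0], [-0.242, 0.97, -0.0], [-0.0, -0.0, -1.0]]
contact_force: [0.2, 0.5, 0.4]
width: 59.7
finger_force: 0.0
```

Run:
```python
from h import *
rolls(((568,262.5,78),(588,180,78),(608.7,97.5,46),(629,15,46)))
go(476.6,109.3,67,13.9)
im=[]
for n in("top","scene"):
    p=capture(n); 
    img=cv2.resize(p['pixels'],None,fx=4,fy=4,interpolation=2)[:,:,::-1].copy()
    u=(w2p(p,np.r_[598.5,138.7,60])[0]*4).astype(int); im.append(img[u[1]-300:u[1]+300,u[0]-330:u[0]+330])
cv2.imwrite('pics/s4.png',cv2.resize(np.hstack(im),(800,364),interpolation=cv2.INTER_AREA))
```

```text
top [569.2 264.7] 4611.890625
top [588.5 181. ] 4245.2275390625
top [609.9  99.3] 3652.046875
top [630.7  15.5] 3680.9482421875
scene [571.7 264.7] 5450.5029296875
scene [590.2 181.2] 5040.103515625
scene [609.2  98.5] 4783.3017578125
scene [631.5  14. ] 5111.4287109375
pos [ 541.9 -130.2  160.8] ang -166.2 t 43.3 w 60.0 shift cm [ 0.64 24.81  9.37] j6 -0.48 ('yaw', np.float64(-0.002))
```

View pics/s4.png

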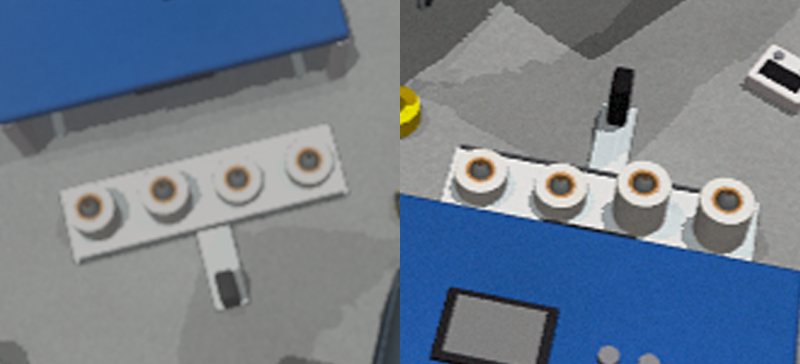

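All four rolls are on their spindles, in the row at (90,208) to (310,160) in the left view. Next I grip the handle and push the carriage home.

Call:
send_rows([
  {"tx": 0.64,"ty": 3.6,"tz": 0,"yaw": 0,"jaw": 6},
  {"tx": 0,"ty": 3.6,"tz": 0,"yaw": 0,"jaw": 6},
  {"tx": 0,"ty": 3.6,"tz": 0,"yaw": 0,"jaw": 6},
  {"tx": 0,"ty": 3.6,"tz": 0,"yaw": 0,"jaw": 6},
  {"tx": 0,"ty": 3.6,"tz": 0,"yaw": 0,"jaw": 6},
  {"tx": 0,"ty": 3.6,"tz": 0,"yaw": 0,"jaw": 6},
  {"tx": 0,"ty": 3.2,"tz": 0,"yaw": 0,"jaw": 6},
  {"tx": 0,"ty": 0,"tz": 0,"yaw": 0,"jaw": 6},
  {"tx": 0,"ty": 0,"tz": 2,"yaw": 0,"jaw": 6},
  {"tx": 0,"ty": 0,"tz": 0,"yaw": 0,"jaw": 6},
], squeeze=40)

```text
t: 44.4
eef_pos: [474.9, 108.6, 139.1]
orientation: [[-0.971, -0.24, -0.002], [-0.24, 0.971, -0.001], [0.003, -0.0, -1.0]]
contact_force: [0.7, -0.5, 0.2]
width: 59.7
finger_force: 0.0
```

Run:
```python
from h import *
go(476.6,109.3,67,13.9)
```

```text
pos [474.9 108.6 139.1] ang -166.1 t 44.4 w 59.7 shift cm [-0.2   0.03  7.21] j6 -0.02 ('yaw', np.float64(-0.0))
```

Call:
send_rows([
  {"tx": -0.1,"ty": 0,"tz": 3,"yaw": 0,"jaw": 6},
  {"tx": 0,"ty": 0,"tz": 2.5,"yaw": 0,"jaw": 6},
  {"tx": 0,"ty": 0,"tz": 1.7,"yaw": 0,"jaw": 6},
  {"tx": 0,"ty": 0,"tz": 0,"yaw": 0,"jaw": 6},
  {"tx": 0,"ty": 0,"tz": 0,"yaw": 0,"jaw": 1},
  {"tx": 0,"ty": 0,"tz": 0,"yaw": 0,"jaw": 1},
  {"tx": 0,"ty": 0,"tz": 0,"yaw": 0,"jaw": 1},
  {"tx": 0,"ty": 0,"tz": 0,"yaw": 0,"jaw": 1},
  {"tx": 0,"ty": 0,"tz": 0,"yaw": 0,"jaw": 1},
  {"tx": 0,"ty": 0,"tz": 0,"yaw": 0,"jaw": 1},
])

```text
t: 45.4
eef_pos: [477.7, 109.6, 70.0]
orientation: [[-0.971, -0.241, 0.002], [-0.241, 0.971, 0.001], [-0.002, 0.0, -1.0]]
contact_force: [-1.7, 2.0, 7.2]
width: 21.5
finger_force: 39.5
```

Call:
send_rows([
  {"tx": -0.5,"ty": 0,"tz": 0,"yaw": 0,"jaw": 1},
  {"tx": -1,"ty": 0,"tz": 0,"yaw": 0,"jaw": 1},
  {"tx": -1.5,"ty": 0,"tz": 0,"yaw": 0,"jaw": 1},
  {"tx": -1.5,"ty": 0,"tz": 0,"yaw": 0,"jaw": 1},
  {"tx": -1.5,"ty": 0,"tz": 0,"yaw": 0,"jaw": 1},
  {"tx": -1.5,"ty": 0,"tz": 0,"yaw": 0,"jaw": 1},
  {"tx": -1.5,"ty": 0,"tz": 0,"yaw": 0,"jaw": 1},
  {"tx": -1.5,"ty": 0,"tz": 0,"yaw": 0,"jaw": 1},
  {"tx": -1.5,"ty": 0,"tz": 0,"yaw": 0,"jaw": 1},
  {"tx": -1.5,"ty": 0,"tz": 0,"yaw": 0,"jaw": 1},
])

```text
t: 46.4
eef_pos: [608.8, 142.1, 70.0]
orientation: [[-0.971, -0.241, 0.001], [-0.241, 0.971, 0.001], [-0.001, 0.0, -1.0]]
contact_force: [-3.4, 1.0, 8.2]
width: 21.1
finger_force: 39.5
```

Call:
send_rows([
  {"tx": -1,"ty": 0,"tz": 0,"yaw": 0,"jaw": 1},
  {"tx": -0.7,"ty": 0,"tz": 0,"yaw": 0,"jaw": 1},
  {"tx": -0.5,"ty": 0,"tz": 0,"yaw": 0,"jaw": 1},
  {"tx": -0.3,"ty": 0,"tz": 0,"yaw": 0,"jaw": 1},
  {"tx": -0.2,"ty": 0,"tz": 0,"yaw": 0,"jaw": 1},
  {"tx": 0,"ty": 0,"tz": 0,"yaw": 0,"jaw": 1},
  {"tx": 0,"ty": 0,"tz": 0,"yaw": 0,"jaw": 1},
])

```text
t: 47.1
eef_pos: [633.0, 148.1, 70.0]
orientation: [[-0.971, -0.241, -0.001], [-0.241, 0.971, -0.0], [0.002, 0.0, -1.0]]
contact_force: [-15.2, -2.8, 16.5]
width: 21.3
finger_force: 41.3
```

Call:
send_rows([
  {"tx": 0.2,"ty": 0,"tz": 0,"yaw": 0,"jaw": 1},
  {"tx": 0,"ty": 0,"tz": 0,"yaw": 0,"jaw": 4},
  {"tx": 0,"ty": 0,"tz": 0,"yaw": 0,"jaw": 6},
  {"tx": 0,"ty": 0,"tz": 0,"yaw": 0,"jaw": 6},
  {"tx": 0,"ty": 0,"tz": -2,"yaw": 0,"jaw": 6},
  {"tx": 0,"ty": 0,"tz": -4,"yaw": 0,"jaw": 6},
  {"tx": 2,"ty": 0,"tz": -4,"yaw": 0,"jaw": 6},
  {"tx": 3,"ty": -3,"tz": -4,"yaw": 0,"jaw": 6},
  {"tx": 3,"ty": -3,"tz": 0,"yaw": 0,"jaw": 6},
  {"tx": 0,"ty": -3,"tz": 0,"yaw": 0,"jaw": 6},
])

```text
t: 48.1
eef_pos: [577.1, 45.2, 204.4]
orientation: [[-0.97, -0.241, 0.001], [-0.241, 0.97, -0.0], [-0.001, -0.0, -1.0]]
contact_force: [1.4, 0.4, 0.1]
width: 60.2
finger_force: 0.0
```

Call:
send_rows([
  {"tx": 0,"ty": -4,"tz": 0,"yaw": 0,"jaw": 6},
  {"tx": 0,"ty": -4,"tz": 0,"yaw": 0,"jaw": 6},
  {"tx": 0,"ty": -4,"tz": 0,"yaw": 0,"jaw": 6},
  {"tx": 0,"ty": 0,"tz": 0,"yaw": 0,"jaw": 6},
  {"tx": 0,"ty": 0,"tz": 0,"yaw": 0,"jaw": 6},
])

```text
t: 48.6
eef_pos: [608.2, -70.8, 202.7]
orientation: [[-0.971, -0.239, -0.0], [-0.239, 0.971, 0.0], [0.0, 0.0, -1.0]]
contact_force: [0.7, 0.2, 0.8]
width: 60.2
finger_force: 0.0
```

Run:
```python
from h import *
s=status.sense();print(s['t'],s['eef_pos'],s['contact_force'])
im=[]
a=np.radians(13.9);X=np.array([np.cos(a),np.sin(a)]);Y=np.array([-X[1],X[0]]);O=np.array([477.2,108.7])+160*X
for n in("top","scene"):
    p=capture(n)
    img=cv2.resize(p['pixels'],None,fx=4,fy=4,interpolation=2)[:,:,::-1].copy()
    c=[np.r_[O+i*X+j*Y,82] for i,j in((17,11),(17,-11),(-17,-11),(-17,11))]
    cv2.polylines(img,[((w2p(p,c)+.5)*4-.5).astype(int)],True,(0,255,0),1)
    u=(w2p(p,np.r_[O+60*X,60])[0]*4).astype(int); im.append(img[u[1]-300:u[1]+300,u[0]-330:u[0]+330])
cv2.imwrite('pics/s5.png',cv2.resize(np.hstack(im),(800,364),interpolation=cv2.INTER_AREA))
```

```text
48.6 [608.1780146  -70.81567509 202.71414227] [0.7448185  0.21125738 0.81935941]
```

View pics/s5.png

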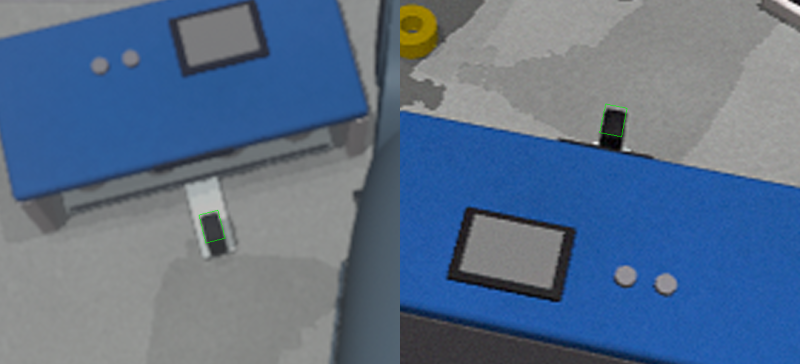

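The carriage is home, with the handle on its outline at (212,228) in the left view. The gripper is clear of everything, so I'm handing in.

```bash
python3 -c "
from station import order
print(order.hand_in())"
```

```text
the job is handed in; nothing more can be done
None
```

The job is handed in, with no verdict returned: the one spent core present is in the tray (there was no short core), both wide rolls are on the tall spindles, both narrow rolls are on the short ones, and the carriage is pushed fully home.

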